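# Square up and clamp a stack of model base plates

## Robot

A 7-joint arm with a two-finger parallel gripper is mounted at the origin on the work surface. World frame = base frame: x ahead of the robot, y to its left, z up, the work surface at z = 0. Lengths are in m, angles in rad, forces in N, time in s.
With the tool pointing down it reaches from about 0.4 to 0.9 m from the base axis. Payload 5.6 kg.
Tool frame: the origin (TCP) lies at the very end of the fingers, on their centre line; the grasp point (between the pads) lies robot.grip_point_offset behind it (robot.grip_point_offset is the distance from the TCP to the grasp point, in m); z points along the fingers, y is the line along which they close (so a half turn about z gives the same grasp; the last joint's range is limited). The gripper opens to 92 mm and grips with 3 to 60 N. Pads are 20 mm wide; open, the fingers measure 128 mm over their backs; the gripper's body (75 mm by 189 mm) begins 69 mm behind the grasp point.
Start: joints at [-1.285, 0.468, -0.012, 1.603, 0.006, 1.071, -0.056], TCP at [0.21, 0.615, 0.215] pointing down, gripper open.
Joint ranges: [-2.53, 2.53], [-0.31, 2.02], [-1.57, 1.55], [0.28, 2.44], [-1.29, 4.43], [0.15, 1.84], [-2.92, 2.92]. Speed limits (rad/s): [2.57, 2.57, 3.14, 3.14, 3.14, 3.14, 3.14].

## Interface

Orientations are given as a unit quaternion [w, x, y, z].
In Python, from bench import robot, viewer gives the robot as it stands.
- The arm moves only by the tool play_rows, never from a script. Its argument "plan" is a list of rows, each a list of 3 entries, a list of its own where there are three numbers: the opening, from -1 (shut) to 1 (fully open), then the shift along the tool's x, y, z each as a share of 0.05 m, from -1 to 1, then the turn about the tool's z as a share of 5 degrees, from -1 to 1. A call has 1 to 5 rows; each row shifts and turns the commanded pose from where the row before left it, along the tool's axes as they then stand; what a row does not reach is not made up. A row lasts 1/10 s, in which the tool goes at most 50 mm and 8.59 degrees, less where a joint would pass 70% of its speed; a pose out of reach is approached as far as the arm can. A call with a number of a shift or a turn outside -1 to 1 is refused whole. A call with a gripper value outside its range is refused whole. The fingers move at their own pace and stop on an object; "squeeze" is the grip in N (left out, the last holds). Time passes only in rows, so rows that do not move let the fingers close. It gives the time, the measured TCP pose, the force, the opening and the grip force at its end, in the units of the state.
- robot.state(): the state, without advancing time (a new reading comes with each control period).
- viewer.get_image(name): name is "side" or "top" or "wrist"; returns the picture (480x640x3 uint8, blue, green, red); there is no depth.
- viewer.get_calibration(name): a dict with "vertical_fov" (degrees; the focal length in pixels is half the picture's height over the tangent of half this angle, whatever the lens; pixels are square), "cx", "cy" (the principal point, pixels), "origin" and "attitude" of the camera in the world. Camera axes: x right, y down, z forward; pixel columns grow to the right and rows downward; lengths in m; the calibration is good to about 2 mm. A picture is of the moment at which its call begins: read the wrist's pose just before it. get_calibration takes no time and is no camera call; for the wrist camera it gives the pose at the moment of the call.
- robot.job_done(): hands the job in; it is judged then, once.
The state is a dict: "time": time; "joints": joint angles; "joint_vel": joint speeds; "effort": joint torques, N m; "eef_pos": TCP position; "orientation": TCP orientation; "ft_force": force on the tool from outside, world axes, zero at the start; "ft_torque": the same for the moment, N m; "opening": finger opening in m; "grasp_force": force on a finger pad.
Only numpy, scipy, OpenCV 4.12 (cv2) and the standard library are available. Lean on these libraries where they do the work, as an engineer would, in place of code of your own. Each camera call takes 0.05 s, during which the arm holds its last target. There are 200 camera calls.

## Task

Stack all the loose white base plates flat on one another in the clamping jig, long sides square to the rear fence, and tap the stack until every plate is flush against both the rear fence and the side stop. Then swing the clamp bar fully over the stack to its stop and screw the knurled knob down clockwise, turn after turn, until the sprung foot bears on the top plate and is pushed in by 2 to 4 mm. Leave the models, the wax tin and the other things on the bench alone.

Things in the scene. Friction and masses are not known exactly. Their poses are not given: they have to be found in the camera images.
- plate0: White plastic base plate, 64 (its x) x 48 (its y) x 5 mm (z), about 20 g, lying flat on the bench; two to four of the four are present. Origin: centre of its underside. All plates are alike.
- plate1: White plastic base plate, 64 (its x) x 48 (its y) x 5 mm (z), about 20 g, lying flat on the bench; two to four of the four are present. Origin: centre of its underside. All plates are alike.
- plate2: White plastic base plate, 64 (its x) x 48 (its y) x 5 mm (z), about 20 g, lying flat on the bench; two to four of the four are present. Origin: centre of its underside. All plates are alike.
- plate3: White plastic base plate, 64 (its x) x 48 (its y) x 5 mm (z), about 20 g, lying flat on the bench; two to four of the four are present. Origin: centre of its underside. All plates are alike.
- jig: Clamping jig fixed to the bench, elsewhere and at another yaw each time: grey painted base 10 mm thick, x = -65 to 60, y = -65 to 125 mm in its own axes. Origin: on the bench under the centre of correctly stacked plates; x points to the rear fence, y to the clamp post (at x = -4, y = 95 mm), z up. The -x and -y sides are open.
- fence (a point): Middle of the rear fence's flush face, 12 mm above the jig's base surface: dark steel bar, its face at jig x = 32 mm, y = -40 to 40 mm, 12 mm thick, its top 34 mm above the bench. Axes as the jig.
- stop (a point): Middle of the side stop's flush face, 12 mm above the jig's base surface: dark steel block, its face at jig y = 24 mm, x = 12 to 30 mm, 12 mm thick, its top 34 mm above the bench. Axes as the jig.
- seat (a point): Point on the jig's base surface (10 mm above the bench) with the jig's axes: a plate flush with fence and stop has its origin's x and y here, its long side along x.
- clamp_swing (a joint): Swing of the clamp bar about the vertical post, rad. 0 = bar at its stop, pointing along the jig's -y, its foot over the stack; grows counter-clockwise from above, 1.57 = pointing along the jig's +x. Starts at 0.9 to 1.5 (clear of the plates); range 0 to 1.7. Stiff: about 0.15 N m, so it stays where it is left. It should end within 0.1 of 0.
- bar_end (a point): Point on the centre line of the clamp bar (steel, 16 mm wide, 8 mm thick), 80 mm from the post's axis and at half its thickness; the bar's end is at 103 mm. At the start its underside is 56 mm above the bench; it swings with the bar and sinks as the knob is screwed down.
- knob_mid (a point): Centre of the knurled round knob on the post's axis: 34 mm across, 20 mm high, this point at half its height (at the start 78 mm above the bench, the knob's top at 88 mm, the top of the bar 14 mm below this point). Grip it across any diameter from above. It sinks with the bar.
- screw (a joint): Turn of the knob, rad, relative to the bar: 0 at the start, grows clockwise from above, range 0 to 20. It lowers the bar, knob and foot by 10 mm per full turn and stays where it is left; about 0.05 N m. The foot meets the top plate after about 22 / 17 / 12 mm for 2 / 3 / 4 plates.
- foot_tip (a point): Centre of the underside of the round rubber foot (18 mm across) that hangs 14 mm below the bar, 95 mm from the post's axis. At the start 42 mm above the bench. With the bar at its stop it is 4 mm in front (-x) of the seat's centre.
- foot (a joint): How far the sprung foot is pushed up into the bar, m: 0 hanging free, up to 0.006; 2.5 N per mm. Its brass stem rises above the bar by as much.
- model_a: Bystander: cream stone dental model, 50 x 62 x 31 mm. Origin: centre of the underside.
- model_b: Bystander: grey dental model on a reddish base, 50 x 62 x 31 mm. Origin: centre of the underside.
- model_c: Bystander: cream stone dental model, 50 x 62 x 31 mm, near the robot. Origin: centre of the underside.
- die: Bystander: single-tooth die of cream stone, 22 mm across, 33 mm tall, standing among the plates. Origin: centre of the underside.
- wax_tin: Bystander: flat round tin of dark red wax, 72 mm across, 13 mm high. Origin: centre of the underside.
- spatula: Bystander: lab spatula about 170 mm long lying on the bench. Origin: on its underside.
There are look-alikes about, which are no part of the job. What is shaped like the plate3 but brown or purple is not meant.

How it is judged:
By the outcome, as a careful person would: the job done as asked, in the order asked, and still so for the second after the job is handed in, with the robot touching nothing.
Of plate0, plate1, plate2, plate3 only 2 to 4 are there at a start; the rules pass over those that are not, and their reading is None.
At some moment in a run one of plate0, plate1, plate2, plate3 may be knocked a few centimetres aside while the robot is not near it.
Once in a run the grip may slacken for a moment while it holds something.
It also fails if it takes over 210 s, if anything falls off the work surface, if the arm or the gripper's body presses on something with over 40 N, if the wrist force passes 120 N, or if a joint passes its speed limit or range.

## Working session

There is one attempt and no reset: what is moved stays moved. The work goes in short steps, Python scripts to look and compute and a tool call to move; the robot and the scene stay as the last step left them, time stands still between calls to the robot, and variables do not carry over. Pictures are saved under pics/ and viewed, at most 14 in all, crops included, and the job is handed in when it is done.

Besides the shell and the picture viewer there is one more tool, called after "Call:" in YAML: its name, and indented under it one key for each argument. play_rows: Moves the arm, as the interface text tells. Its arguments: {"type":"object","properties":{"plan":{"type":"array","items":{"type":"array"}},"squeeze":{"type":"number"}},"required":["plan"]}

```bash
ls; mkdir -p pics; cat > h.py <<'E'
import numpy as np, cv2
from bench import robot, viewer
from scipy.spatial.transform import Rotation as R
def rot(a):
    a=np.array(a,float)
    if a.shape==(3,3): return a
    return R.from_quat([a[1],a[2],a[3],a[0]]).as_matrix()
def cal(n):
    c=viewer.get_calibration(n); f=240/np.tan(np.radians(c["vertical_fov"])/2)
    return f,c["cx"],c["cy"],np.array(c["origin"]),rot(c["attitude"])
def px2w(C,uv,z):
    f,cx,cy,o,A=C; uv=np.atleast_2d(np.array(uv,float))
    d=np.c_[(uv[:,0]-cx)/f,(uv[:,1]-cy)/f,np.ones(len(uv))]@A.T
    return o+d*((z-o[2])/d[:,2])[:,None]
def w2px(C,p):
    f,cx,cy,o,A=C; q=(np.atleast_2d(p)-o)@A
    return np.c_[f*q[:,0]/q[:,2]+cx,f*q[:,1]/q[:,2]+cy]
def yawpos():
    s=robot.state(); M=rot(s["orientation"]); return np.array(s["eef_pos"]),M,s
E
python3 - <<'E'
from h import *
for n in("top","side","wrist"):
    c=viewer.get_calibration(n); print(n,c)
    cv2.imwrite(f"pics/{n}0.png",viewer.get_image(n))
p,M,s=yawpos();print(p,M,s,robot.grip_point_offset)
E
```

```text
pics
top {'vertical_fov': 46.12714425781356, 'cx': 322.1436042844981, 'cy': 233.0399856308212, 'origin': array([ 0.39208488, -0.05253909,  1.15001055]), 'attitude': array([ 0.05531788, -0.70244484,  0.70837393, -0.04144324])}
side {'vertical_fov': 52.09484780205918, 'cx': 322.21395144180855, 'cy': 245.69891438521535, 'origin': array([ 0.4238196 , -0.66989545,  0.72527404]), 'attitude': array([-0.37477209,  0.91981142, -0.10926618,  0.03941728])}
wrist {'vertical_fov': 71.14682325830442, 'cx': 321.5552129460019, 'cy': 244.16806569054842, 'origin': array([0.13230908, 0.64095755, 0.38390361]), 'attitude': array([0.11959506, 0.80439362, 0.57577089, 0.08447375])}
[0.20980746 0.61474845 0.21388349] [[-9.46410456e-01  3.22966171e-01 -3.19289185e-04]
 [ 3.22966310e-01  9.46409602e-01 -1.27569602e-03]
 [-1.09828309e-04 -1.31045170e-03 -9.99999135e-01]] {'time': 0.15, 'joints': array([-1.28500196,  0.46815393, -0.01160489,  1.60338619,  0.0060102 ,
        1.0714017 , -0.05630932]), 'joint_vel': array([-0.00064675, -0.00174009, -0.00083114, -0.00364671, -0.00019009,
       -0.00144944,  0.00104073]), 'effort': array([ 8.60925084e-04, -5.20945394e+01, -1.21805520e-02, -2.43976235e+01,
       -5.66628843e-02,  1.52452936e-02,  1.20229151e-04]), 'eef_pos': array([0.20980746, 0.61474845, 0.21388349]), 'orientation': array([-5.30812085e-05,  1.63691079e-01,  9.86511428e-01, -6.55377031e-04]), 'ft_force': array([ 0.16466178,  0.75014756, -0.46684155]), 'ft_torque': array([-0.02984646,  0.00838274, -0.01308036]), 'grasp_force': 0.0, 'opening': 0.09156443395126455} 0.0187
```

View pics/top0.png

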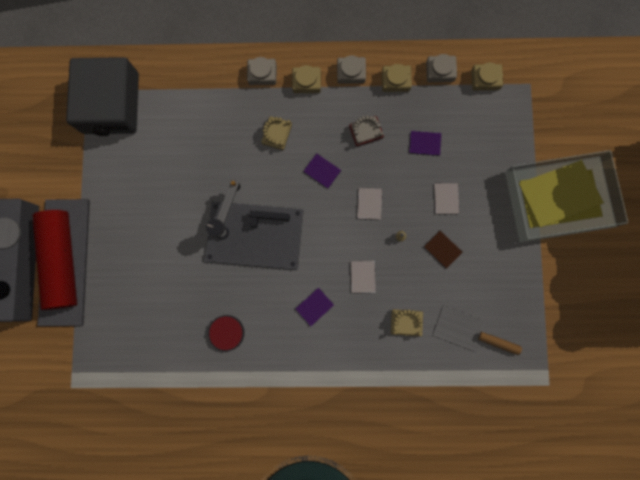

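View pics/side0.png

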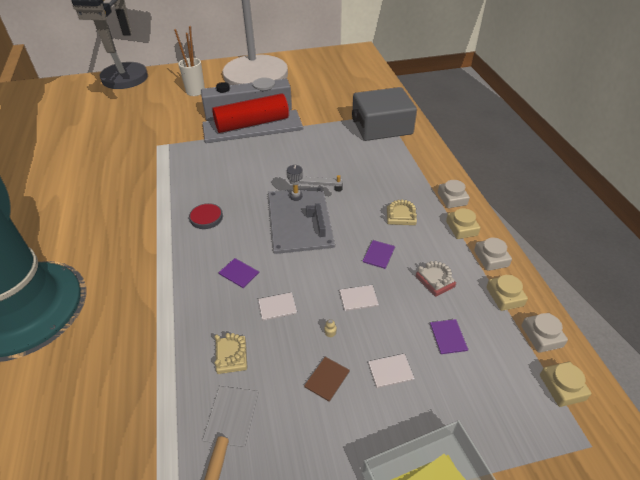

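```bash
cat > m.py <<'E'
from h import *
def rects(img,C,mask,z,amin,zb=None):
    n=[]
    for c in cv2.findContours(mask,cv2.RETR_EXTERNAL,cv2.CHAIN_APPROX_NONE)[0]:
        if cv2.contourArea(c)<amin: continue
        w=px2w(C,c[:,0,:],z)[:,:2]*1000
        (cx,cy),(a,b),t=cv2.minAreaRect(w.astype(np.float32))
        if a<b: a,b,t=b,a,t+90
        uv=c[:,0,:].mean(0)
        n.append((uv.round(),round(cx,1),round(cy,1),round(a,1),round(b,1),round((t+90)%180-90,1)))
    return n
def white(img):
    h=cv2.cvtColor(img,cv2.COLOR_BGR2HSV)
    return ((h[...,2]>165)&(h[...,1]<60)).astype(np.uint8)*255
E
python3 - <<'E'
from m import *
for n in("top","side"):
    i=cv2.imread(f"pics/{n}0.png"); C=cal(n)
    for r in rects(i,C,white(i),0.005,150): print(n,*r)
i=cv2.imread("pics/top0.png"); C=cal("top")
cv2.imwrite("pics/jig0.png",cv2.resize(i[160:285,180:320],None,fx=5,fy=5,interpolation=cv2.INTER_CUBIC))
for p in [(369,204),(446,198),(330,330),(270,255),(240,255),(425,143)]: print(p,i[p[1],p[0]])
E
```

```text
side [391. 370.] 623.1 -288.7 63.0 48.8 -0.4
side [550. 331.] 918.0 -277.2 67.2 47.8 76.2
side [277. 306.] 463.8 -114.2 63.1 49.5 0.7
side [359. 297.] 614.3 -131.0 63.1 49.9 -3.4
side [433. 276.] 764.0 -116.9 48.1 41.9 71.0
side [497. 252.] 917.7 -81.3 69.6 47.5 77.5
side [455. 186.] 923.0 131.1 42.2 40.4 -14.0
side [165. 314.] 263.3 43.0 849.2 28.8 89.9
side [195.  74.] 357.2 830.5 246.9 47.3 86.5
side [255.  68.] 553.3 834.4 200.7 181.9 -4.5
side [476.  29.] 1373.8 962.2 441.1 26.2 59.1
side [358.  19.] 993.7 1116.8 401.5 159.4 75.1
(369, 204) [108 113 122]
(446, 198) [106 112 122]
(330, 330) [84 86 88]
(270, 255) [59 58 59]
(240, 255) [56 56 57]
(425, 143) [65 23 52]
```

View pics/jig0.png

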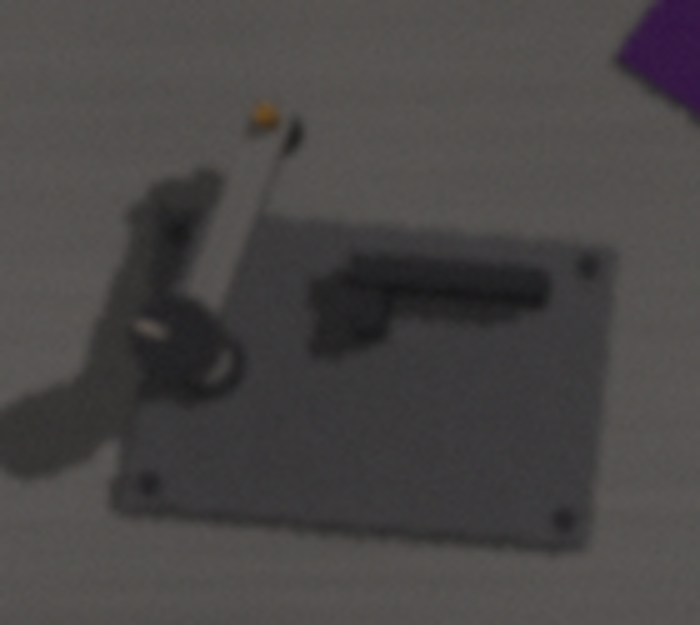

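```bash
cat >> m.py <<'E'
def whitetop(img):
    h=cv2.cvtColor(img,cv2.COLOR_BGR2HSV); b=img.astype(int)
    return ((h[...,2]>104)&(h[...,1]<60)).astype(np.uint8)*255
def fitjig(J,W):
    J=np.array(J,float);W=np.array(W,float);jm,wm=J.mean(0),W.mean(0)
    a=J-jm;b=W-wm;t=np.arctan2((a[:,0]*b[:,1]-a[:,1]*b[:,0]).sum(),(a*b).sum())
    Rm=np.array([[np.cos(t),-np.sin(t)],[np.sin(t),np.cos(t)]])
    o=wm-Rm@jm; return o,t,(W-(J@Rm.T+o))
E
python3 - <<'E'
from m import *
i=cv2.imread("pics/top0.png"); C=cal("top")
for r in rects(i,C,whitetop(i),0.005,150): print("top",*r)
W=px2w(C,[(302.4,208.6),(297.6,270),(202.6,262.4)],.01)[:,:2]*1000
print(W); o,t,res=fitjig([(60,-65),(-65,-65),(-65,125)],W); print(o,np.degrees(t),res)
print("knob",px2w(C,[(217,231)],.088)*1000,"stem",px2w(C,[(232.8,182.6)],.066)*1000)
Rm=np.array([[np.cos(t),-np.sin(t)],[np.sin(t),np.cos(t)]]); print("post pred",o+Rm@[-4,95])
E
```

```text
top [310. 378.] 259.5 0.0 945.5 30.4 90.0
top [363. 277.] 460.5 -112.8 62.8 44.7 -0.8
top [370. 203.] 612.1 -129.2 62.3 46.5 -3.5
top [447. 198.] 621.3 -287.8 61.1 46.7 0.5
top [264.  67.] 909.3 97.9 52.4 42.8 89.1
top [355.  66.] 909.6 -96.8 51.3 44.9 89.0
top [447.  65.] 909.9 -294.7 42.4 42.3 87.8
[[600.42003035   9.56928326]
 [474.2259256   19.58306661]
 [491.34682225 213.20644141]]
[545.38718351  80.39991462] -5.031942126096171 [[ 0.96531127 -0.81847814]
 [-0.71054917 -1.76858266]
 [-0.2547621   2.58706081]]
knob [[544.45223834 168.71543479  88.        ]] stem [[643.73390844 143.79828249  66.        ]]
post pred [549.73515447 175.38462469]
```

```bash
cat >> h.py <<'E'
def go(x,y,z,ang=175.0):
    "target mm; prints turn needed (deg) and, after that turn, tool shifts in units of 50mm (total)"
    p,M,s=yawpos(); cur=np.degrees(np.arctan2(M[1,0],M[0,0])); d=(ang-cur+180)%360-180
    a=np.radians(ang); ex=np.array([np.cos(a),np.sin(a),0]); ey=np.array([np.sin(a),-np.cos(a),0])
    e=np.array([x,y,z])/1000-p
    sh=np.array([e@ex,e@ey,-e[2]])/.05
    print("t%.1f pos"%s["time"],(p*1000).round(1),"ang %.1f"%cur,"| turn(shares of 5deg, tool)",round(-d/5,2),"| shift",sh.round(3),"rows",np.ceil(np.abs(sh).max()+1e-9), "open",round(s["opening"]*1000,1),"g",round(s["grasp_force"],1))
E
python3 -c "
from h import *
go(613,-130,150)"
```

```text
t0.1 pos [209.8 614.7 213.9] ang 161.2 | turn(shares of 5deg, tool) -2.77 | shift [ -9.331 -14.135   1.278] rows 15.0 open 91.6 g 0.0
```

Call:
play_rows:
  plan:
    - [1, [0, 0, 0], -1]
    - [1, [0, 0, 0], -1]
    - [1, [0, 0, 0], -0.77]

```text
time: 0.45
eef_pos: [0.2098, 0.6149, 0.2142]
orientation: [-0.0, 0.042, 0.999, -0.0]
ft_force: [0.4, -1.2, 0.3]
opening: 0.0921
grasp_force: 0.0
```

Call:
play_rows:
  plan:
    - [1, [-0.3, -0.4, 0], 0]
    - [1, [-0.47, -0.71, 0], 0]
    - [1, [-0.47, -0.71, 0], 0]
    - [1, [-0.47, -0.71, 0], 0]
    - [1, [-0.47, -0.71, 0], 0]

```text
time: 0.95
eef_pos: [0.3049, 0.4426, 0.2143]
orientation: [-0.0, 0.043, 0.999, -0.0]
ft_force: [0.5, -0.0, 0.4]
opening: 0.0921
grasp_force: 0.0
```

Call:
play_rows:
  plan:
    - [1, [-0.47, -0.71, 0], 0]
    - [1, [-0.47, -0.71, 0], 0]
    - [1, [-0.47, -0.71, 0], 0]
    - [1, [-0.47, -0.71, 0], 0]
    - [1, [-0.47, -0.71, 0], 0]

```text
time: 1.45
eef_pos: [0.4065, 0.2556, 0.2146]
orientation: [0.0, 0.043, 0.999, 0.0]
ft_force: [-0.1, 1.1, -0.7]
opening: 0.0918
grasp_force: 0.0
```

Call:
play_rows:
  plan:
    - [1, [-0.47, -0.71, 0], 0]
    - [1, [-0.47, -0.71, 0], 0]
    - [1, [-0.47, -0.71, 0], 0]
    - [1, [-0.47, -0.71, 0], 0]
    - [1, [0, 0, 0], 0]

```text
time: 1.95
eef_pos: [0.4895, 0.1017, 0.2147]
orientation: [0.001, 0.048, 0.999, -0.001]
ft_force: [0.6, 0.1, 0.0]
opening: 0.0918
grasp_force: 0.0
```

```bash
python3 - <<'E'
from m import *
go(613,-130,150)
C=cal("wrist"); i=viewer.get_image("wrist"); cv2.imwrite("pics/w1.png",i); print(C[3],w2px(C,[[.613,-.13,.005],[.545,.08,.01]]))
for r in rects(i,C,white(i),0.005,400): print(*r)
E
```

```text
t1.9 pos [489.5 101.7 214.7] ang 174.5 | turn(shares of 5deg, tool) -0.11 | shift [-2.864 -4.401  1.294] rows 5.0 open 91.8 g 0.0
[0.4076864  0.10943918 0.38476058] [[151.59037495 327.54027221]
 [308.70104947 264.65074017]]
[308. 439.] 816.5 64.4 462.9 91.5 84.6
[313. 198.] 491.7 84.1 804.8 435.5 84.4
```

View pics/w1.png

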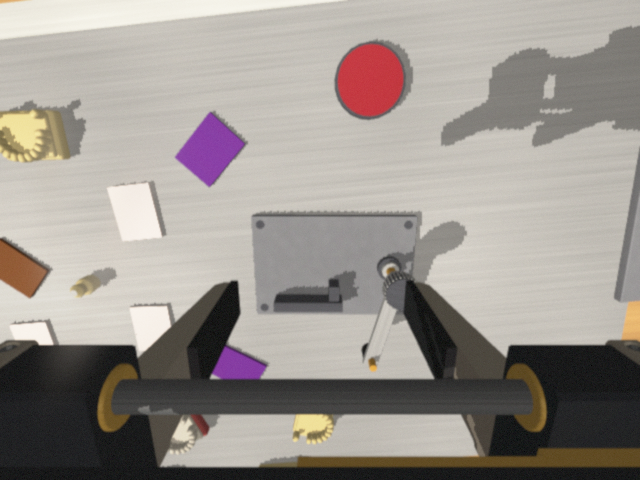

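```bash
python3 - <<'E'
from m import *
i=cv2.imread("pics/w1.png"); C=cal("wrist"); g=cv2.GaussianBlur(cv2.cvtColor(i,cv2.COLOR_BGR2GRAY),(3,3),0).astype(int)
print([g[250,x] for x in range(244,262,2)],[g[y,300] for y in range(206,224,2)],[g[y,270] for y in range(304,322,2)],[g[230,x] for x in range(410,428,2)])
def edge(pts,th=(None)):
    return px2w(C,pts,.01)[:,:2]*1000
def sub(line):
    line=np.array(line,float); d=np.abs(np.diff(line)); return (d*(np.arange(len(d))+.5)).sum()/d.sum()
L=[(246+np.argmax(np.abs(np.diff(g[y,246:266])))+.5,y) for y in range(222,305,4)]
B=[(x,306+np.argmax(np.abs(np.diff(g[306:322,x])))+.5) for x in range(265,350,4)]
Rr=[(410+np.argmax(np.abs(np.diff(g[y,410:428])))+.5,y) for y in range(222,240,3)]
for n,P in(("L y=-65",L),("B x=60",B),("R y=125",Rr)):
    w=edge(P); vx,vy,x0,y0=cv2.fitLine(w.astype(np.float32),cv2.DIST_HUBER,0,.01,.01).ravel()
    print(n,np.degrees(np.arctan2(vy,vx)).round(2),(x0,y0)); 
    a=np.radians(-5.0); nx=np.array([np.cos(a),np.sin(a)]);ny=np.array([-np.sin(a),np.cos(a)])
    print("  jigx,jigy coords",(w@nx).mean().round(1),(w@ny).mean().round(1))
W=whi=white(i)
cv2.imwrite("pics/w1j.png",cv2.resize(i[195:385,235:435],None,fx=3.9,fy=3.1,interpolation=cv2.INTER_CUBIC))
E
```

```text
[np.int64(195), np.int64(196), np.int64(195), np.int64(195), np.int64(186), np.int64(157), np.int64(151), np.int64(151), np.int64(151)] [np.int64(198), np.int64(198), np.int64(187), np.int64(142), np.int64(110), np.int64(119), np.int64(150), np.int64(151), np.int64(150)] [np.int64(150), np.int64(148), np.int64(149), np.int64(150), np.int64(154), np.int64(175), np.int64(193), np.int64(192), np.int64(193)] [np.int64(148), np.int64(150), np.int64(151), np.int64(137), np.int64(142), np.int64(186), np.int64(205), np.int64(207), np.int64(204)]
L y=-65 -5.87 (np.float32(537.15027), np.float32(18.08347))
  jigx,jigy coords 531.0 65.8
B x=60 84.64 (np.float32(606.17), np.float32(75.43124))
  jigx,jigy coords 597.3 127.5
R y=125 -1.09 (np.float32(514.1573), np.float32(214.99704))
  jigx,jigy coords 491.6 257.9
```

View pics/w1j.png

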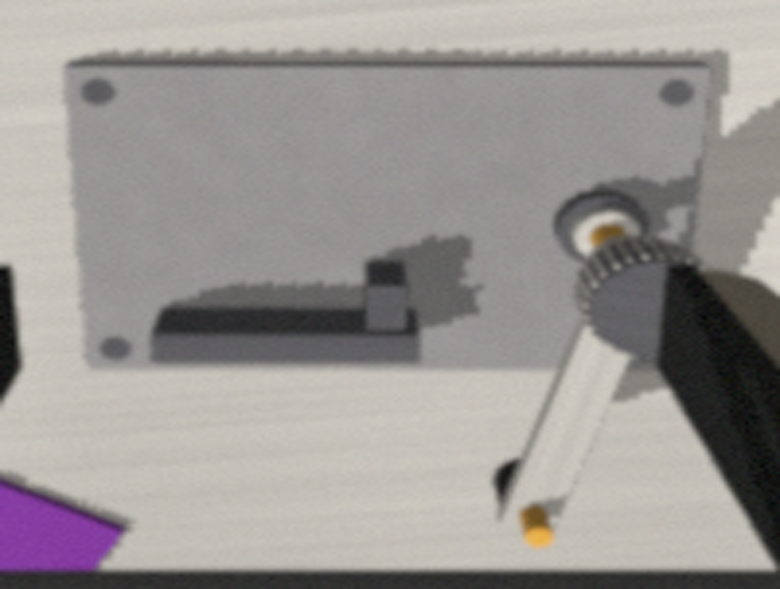

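```bash
python3 -c "
from h import *
go(605,-129.5,60,176.5)"
```

```text
t2.0 pos [488.2 104.8 214.5] ang 174.7 | turn(shares of 5deg, tool) -0.37 | shift [-2.619 -4.534  3.09 ] rows 5.0 open 91.8 g 0.0
```

Call:
play_rows:
  plan:
    - [1, [0, 0, 0], -0.37]
    - [1, [-0.4, -0.7, 0], 0]
    - [1, [-0.5, -0.9, 0.2], 0]
    - [1, [-0.5, -0.9, 0.5], 0]
    - [1, [-0.5, -0.9, 0.5], 0]

```text
time: 2.5
eef_pos: [0.5669, -0.053, 0.161]
orientation: [0.001, 0.026, 1.0, 0.001]
ft_force: [0.1, 1.3, 0.7]
opening: 0.0916
grasp_force: 0.0
```

Call:
play_rows:
  plan:
    - [1, [-0.5, -0.8, 0.6], 0]
    - [1, [-0.22, -0.33, 0.6], 0]
    - [1, [0, 0, 0.5], 0]
    - [1, [0, 0, 0], 0]
    - [1, [0, 0, 0], 0]

```text
time: 3.0
eef_pos: [0.5964, -0.1059, 0.0794]
orientation: [-0.001, 0.027, 1.0, 0.0]
ft_force: [-0.4, 0.1, 0.7]
opening: 0.0917
grasp_force: 0.0
```

```bash
python3 - <<'E'
from m import *
go(605,-129.5,2,176.5)
C=cal("wrist"); i=viewer.get_image("wrist"); cv2.imwrite("pics/w2.png",i)
for r in rects(i,C,white(i),0.005,1500): print(*r)
go(605,-129.5,2,176.5)
C=cal("top"); i=viewer.get_image("top"); cv2.imwrite("pics/top2.png",i)
for r in rects(i,C,whitetop(i),0.005,150): print(*r)
E
```

```text
t3.0 pos [ 596.4 -105.9   79.4] ang 177.0 | turn(shares of 5deg, tool) 0.09 | shift [-0.201 -0.461  1.549] rows 2.0 open 91.7 g 0.0
[412. 437.] 776.4 -30.3 121.3 46.4 86.9
[257. 444.] 774.7 -182.7 170.6 59.8 86.3
[343. 186.] 568.9 -101.5 522.6 279.3 87.0
t3.0 pos [ 597.2 -106.    80.5] ang 177.0 | turn(shares of 5deg, tool) 0.09 | shift [-0.184 -0.459  1.57 ] rows 2.0 open 91.9 g 0.0
[298. 390.] 237.3 16.1 138.7 22.7 68.8
[181. 375.] 273.3 261.5 273.4 58.4 89.7
[440. 358.] 320.5 -280.1 385.6 151.8 -89.9
[334. 311.] 389.5 -54.9 152.9 40.8 59.2
[461. 265.] 494.1 -340.1 297.0 253.6 -20.0
[561. 200.] 618.2 -526.0 179.7 142.1 -81.7
[254. 176.] 668.8 108.7 115.8 103.0 35.2
[460. 144.] 733.8 -326.4 86.4 30.5 83.9
[472. 122.] 783.2 -339.2 111.1 23.6 -88.8
[493. 105.] 825.2 -384.0 173.0 57.1 89.2
[217. 156.] 767.8 196.8 607.7 334.9 -56.6
[264.  69.] 907.1 96.9 58.7 47.3 89.1
[354.  67.] 907.4 -94.7 55.6 49.4 89.0
[444.  65.] 907.6 -288.4 54.9 47.0 89.1
```

View pics/w2.png

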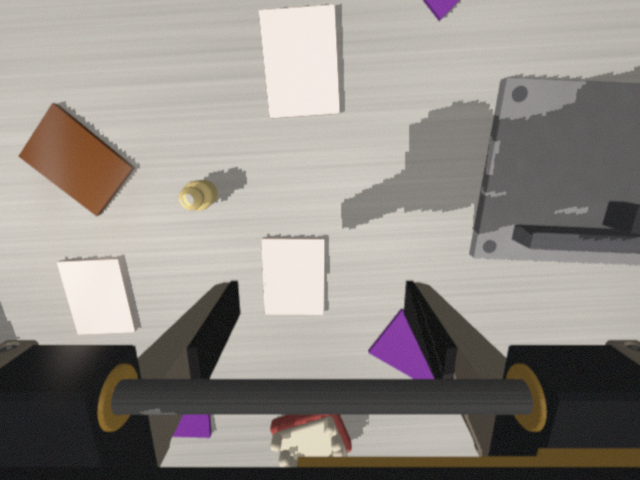

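```bash
cat >> m.py <<'E'
def ww(img,t=222):
    m=(img.min(2)>t).astype(np.uint8)*255
    return cv2.morphologyEx(m,cv2.MORPH_OPEN,np.ones((5,5)))
E
python3 - <<'E'
from m import *
C=cal("wrist"); i=cv2.imread("pics/w2.png"); print(i[275,295],i[60,300],i[200,400],i[30,200])
for t in(215,225):
  for r in rects(i,C,ww(i,t),0.005,1500): print(t,*r)
E
```

```text
[225 234 241] [225 233 242] [128 135 137] [181 186 191]
215 [ 96. 296.] 625.8 -289.9 63.3 47.4 -0.5
215 [293. 276.] 616.8 -130.5 62.2 47.7 -3.0
215 [300.  60.] 465.1 -113.8 63.2 47.4 0.7
225 [ 96. 296.] 625.6 -290.0 62.0 46.8 -1.0
225 [298.  54.] 465.2 -113.8 61.9 46.2 0.7
```

Call:
play_rows:
  plan:
    - [1, [-0.22, -0.47, 0], 0]
    - [1, [0, 0, 0.4], 0]
    - [1, [0, 0, 0.4], 0]
    - [1, [0, 0, 0.4], 0]
    - [1, [0, 0, 0.3], 0]

```text
time: 3.6
eef_pos: [0.6071, -0.1307, 0.0052]
orientation: [0.001, 0.027, 1.0, 0.0]
ft_force: [0.2, -0.7, -0.2]
opening: 0.0919
grasp_force: 0.0
```

```bash
python3 -c "
from h import *
go(607,-130,1.5,177)"
```

```text
t3.6 pos [ 607.1 -130.7    5.2] ang 176.9 | turn(shares of 5deg, tool) -0.01 | shift [0.003 0.014 0.074] rows 1.0 open 91.9 g 0.0
```

Call:
play_rows:
  plan:
    - [1, [0, 0, 0.07], 0]
    - [-1, [0, 0, 0], 0]
    - [-1, [0, 0, 0], 0]
    - [-1, [0, 0, 0], 0]
    - [-1, [0, 0, 0], 0]
  squeeze: 20

```text
time: 4.1
eef_pos: [0.6068, -0.1316, 0.0018]
orientation: [0.001, 0.027, 1.0, -0.0]
ft_force: [0.5, 0.7, -0.2]
opening: 0.0618
grasp_force: 0.0
```

Call:
play_rows:
  plan:
    - [-1, [0, 0, 0], 0]
    - [-1, [0, 0, 0], 0]
    - [-1, [0, 0, 0], 0]

```text
time: 4.4
eef_pos: [0.6064, -0.1315, 0.0013]
orientation: [0.0, 0.027, 1.0, 0.0]
ft_force: [-0.3, 0.9, 2.6]
opening: 0.0469
grasp_force: 20.0
```

```bash
python3 -c "
from h import *
go(607,-130,1.5,177)"
```

```text
t4.4 pos [ 606.4 -131.5    1.3] ang 176.9 | turn(shares of 5deg, tool) -0.03 | shift [-0.01   0.031 -0.004] rows 1.0 open 46.9 g 20.0
```

Call:
play_rows:
  plan:
    - [-1, [0, 0, -0.4], 0]
    - [-1, [0, 0, -0.5], 0]
    - [-1, [0, 0, -0.3], 0]
    - [-1, [0, 0, 0], 0.5]
    - [-1, [0, 0, 0], 0]

```text
time: 4.9
eef_pos: [0.6065, -0.1316, 0.0616]
orientation: [0.0, 0.049, 0.999, -0.0]
ft_force: [-0.6, 0.4, -0.6]
opening: 0.0472
grasp_force: 20.0
```

```bash
python3 -c "
from h import *
go(533,80,60,174.8)"
```

```text
t4.9 pos [ 606.5 -131.6   61.6] ang 174.3 | turn(shares of 5deg, tool) -0.09 | shift [1.848 4.081 0.032] rows 5.0 open 47.2 g 20.0
```

Call:
play_rows:
  plan:
    - [-1, [0.2, 0.4, 0], -0.1]
    - [-1, [0.3, 0.6, 0], 0]
    - [-1, [0.3, 0.7, 0], 0]
    - [-1, [0.3, 0.7, 0], 0]
    - [-1, [0.3, 0.7, 0], 0]

```text
time: 5.4
eef_pos: [0.5496, 0.0304, 0.0606]
orientation: [-0.0, 0.044, 0.999, -0.0]
ft_force: [-0.1, 0.4, -0.1]
opening: 0.0475
grasp_force: 20.0
```

Call:
play_rows:
  plan:
    - [-1, [0.3, 0.6, 0], 0]
    - [-1, [0.15, 0.38, 0], 0]
    - [-1, [0, 0, 0], 0]
    - [-1, [0, 0, 0], 0]

```text
time: 5.8
eef_pos: [0.5326, 0.0796, 0.0608]
orientation: [-0.0, 0.044, 0.999, -0.0]
ft_force: [0.1, -0.1, 0.2]
opening: 0.047
grasp_force: 20.0
```

```bash
python3 - <<'E'
from m import *
C=cal("wrist"); i=viewer.get_image("wrist"); cv2.imwrite("pics/w3.png",i)
go(533,80,60,174.8)
z=yawpos()[0][2]+.004
for r in rects(i,C,ww(i,215),z,1500): print(*r)
E
```

```text
t5.8 pos [532.8  78.7  60.9] ang 174.8 | turn(shares of 5deg, tool) 0.01 | shift [-0.001  0.026  0.017] rows 1.0 open 47.7 g 20.0
[326. 329.] 547.5 77.7 50.8 47.2 -4.5
[580. 276.] 528.2 213.1 52.5 37.2 -89.5
[ 83. 270.] 502.7 -31.8 114.2 109.0 -20.6
```

View pics/w3.png

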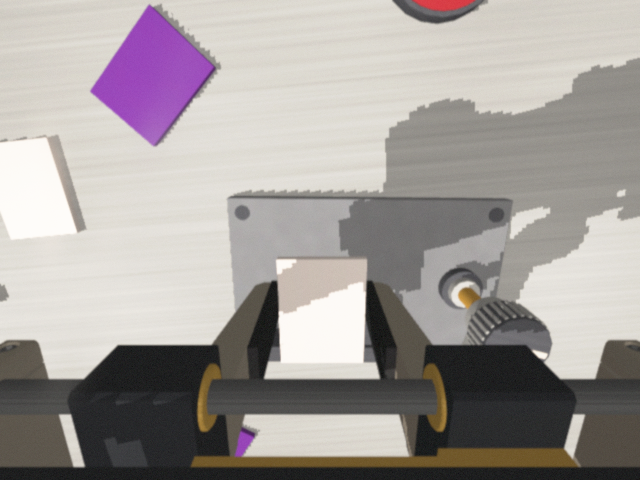

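```bash
python3 - <<'E'
from m import *
C=cal("wrist")
W=px2w(C,[(230,198),(511.5,201)],.0100)[:,:2]*1000
d=W[1]-W[0]; print(W,np.linalg.norm(d),"yaw",np.degrees(np.arctan2(-d[0],d[1])))
a=np.arctan2(-d[0],d[1]); ex=np.array([np.cos(a),np.sin(a)]);ey=np.array([-np.sin(a),np.cos(a)])
o=W.mean(0)+65*ex-30*ey; print("origin",o)
P=px2w(C,[(277,258.5),(367,258.5)],.0655)[:,:2]*1000
print(P,np.linalg.norm(P[1]-P[0]),[((p-o)@ex,(p-o)@ey) for p in P])
t=yawpos()[0][:2]*1000; print("tcp in jig",(t-o)@ex,(t-o)@ey)
E
```

```text
[[480.64728852  22.0961932 ]
 [499.35855208 207.42887668]] 186.27483713274927 yaw -5.765070507584908
origin [551.6606659   78.38503629]
[[506.80219345  57.18053667]
 [511.01364102 103.98689795]] 46.995443898934745 [(np.float64(-42.50159719140154), np.float64(-25.60327305601373)), (np.float64(-43.01313854075006), np.float64(21.389386718740766))]
tcp in jig -18.761625262146104 -1.5828524722352286
```

Call:
play_rows:
  plan:
    - [-1, [-0.12, -0.03, 0.2], 0.1]
    - [-1, [0, 0, 0.3], 0]
    - [-1, [0, 0, 0.3], 0]
    - [-1, [0, 0, 0.14], 0]
    - [-1, [0, 0, 0], 0]

```text
time: 6.35
eef_pos: [0.5374, 0.0774, 0.0123]
orientation: [-0.001, 0.049, 0.999, -0.0]
ft_force: [-0.3, 0.4, 0.2]
opening: 0.0474
grasp_force: 20.0
```

```bash
python3 -c "
from h import *
go(533,80,12.5,174.5);print(robot.state()['ft_force'])"
```

```text
t6.3 pos [537.4  77.4  12.3] ang 174.3 | turn(shares of 5deg, tool) -0.03 | shift [ 0.092  0.044 -0.004] rows 1.0 open 47.4 g 20.0
[-0.33007424  0.41727352  0.17164946]
```

Call:
play_rows:
  plan:
    - [-1, [0, 0, 0.01], 0]
    - [-1, [-0.03, 0, 0], 0]
    - [-1, [-0.02, 0, 0], 0]
    - [-1, [-0.02, 0, 0], 0]
    - [-1, [0, 0, 0], 0]

```text
time: 6.85
eef_pos: [0.5421, 0.0777, 0.0138]
orientation: [0.0, 0.049, 0.999, 0.0]
ft_force: [-0.1, 0.2, -0.1]
opening: 0.0476
grasp_force: 20.0
```

Call:
play_rows:
  plan:
    - [-1, [-0.02, 0, 0], 0]
    - [-1, [-0.02, 0, 0], 0]
    - [-1, [0, 0, 0], 0]

```text
time: 7.15
eef_pos: [0.5423, 0.0777, 0.0132]
orientation: [-0.002, 0.049, 0.999, 0.0]
ft_force: [-4.4, 1.4, 0.9]
opening: 0.0475
grasp_force: 20.0
```

Call:
play_rows:
  plan:
    - [-1, [0, 0.02, 0.01], 0]
    - [-1, [0, 0.02, 0], 0]
    - [-1, [0, 0.02, 0], 0]
    - [-1, [0, 0, 0], 0]

```text
time: 7.55
eef_pos: [0.5424, 0.0791, 0.0124]
orientation: [-0.002, 0.05, 0.999, -0.001]
ft_force: [-4.5, -2.1, 0.0]
opening: 0.0473
grasp_force: 20.0
```

Call:
play_rows:
  plan:
    - [-1, [0, 0.02, 0], 0]
    - [-1, [0, 0.02, 0], 0]
    - [-1, [0, 0, 0], 0]

```text
time: 7.85
eef_pos: [0.5425, 0.0801, 0.0123]
orientation: [-0.002, 0.05, 0.999, -0.001]
ft_force: [-5.1, -3.4, 0.8]
opening: 0.0473
grasp_force: 20.0
```

Call:
play_rows:
  plan:
    - [-1, [0, 0.02, 0], 0]
    - [-1, [0, 0.02, 0], 0]
    - [-1, [0, 0, 0], 0]

```text
time: 8.15
eef_pos: [0.5424, 0.0803, 0.0123]
orientation: [-0.002, 0.051, 0.999, -0.002]
ft_force: [-5.1, -8.1, 0.3]
opening: 0.0472
grasp_force: 20.0
```

```bash
python3 -c "
from h import *
go(533,80,12.5,174.5);print(robot.state()['ft_force'])"
```

```text
t8.2 pos [542.4  80.3  12.3] ang 174.2 | turn(shares of 5deg, tool) -0.06 | shift [ 0.187 -0.023 -0.005] rows 1.0 open 47.2 g 20.0
[-5.06663351 -8.14143756  0.31382633]
```

Call:
play_rows:
  plan:
    - [0.4, [0, 0, 0], 0]
    - [0.4, [0, 0, 0], 0]
    - [0.4, [0, 0, 0], 0]
    - [0.4, [0, 0, -0.2], 0]
    - [0.4, [0, 0, -0.5], 0]

```text
time: 8.65
eef_pos: [0.5435, 0.0844, 0.0474]
orientation: [-0.001, 0.049, 0.999, -0.0]
ft_force: [0.5, 1.7, 0.7]
opening: 0.0641
grasp_force: 0.0
```

Call:
play_rows:
  plan:
    - [1, [0, 0, -0.5], 0]
    - [1, [0, -0.4, 0], 0]
    - [1, [0, -0.7, 0], 0]
    - [1, [0, -0.7, 0], 0]
    - [1, [0, 0, 0], 0]

```text
time: 9.15
eef_pos: [0.5358, -0.0106, 0.0743]
orientation: [0.001, 0.053, 0.999, -0.001]
ft_force: [0.0, -0.0, -0.3]
opening: 0.0922
grasp_force: 0.0
```

```bash
python3 - <<'E'
from m import *
C=cal("wrist"); i=viewer.get_image("wrist"); cv2.imwrite("pics/w4.png",i)
for z in (.005,.015):
  for r in rects(i,C,ww(i,205),z,1500): print(z,*r)
go(457,-113.5,60,180)
C=cal("side"); i=viewer.get_image("side"); cv2.imwrite("pics/s4.png",i)
for z in (.005,):
  for r in rects(i,C,ww(i,205),z,500): print(z,*r)
E
```

```text
0.005 [ 35. 316.] 564.4 -243.7 52.4 42.0 -53.5
0.005 [448. 258.] 550.9 82.3 57.3 49.5 -5.8
0.005 [166. 172.] 464.3 -113.4 63.7 47.5 0.6
0.015 [ 35. 316.] 559.8 -233.6 50.2 40.3 -53.5
0.015 [448. 258.] 546.8 78.8 54.9 47.5 -5.8
0.015 [166. 172.] 463.8 -108.7 61.1 45.6 0.6
t9.2 pos [536.1  -7.6  74.1] ang 174.1 | turn(shares of 5deg, tool) -1.18 | shift [ 1.582 -2.117  0.282] rows 3.0 open 92.0 g 0.0
```

View pics/w4.png

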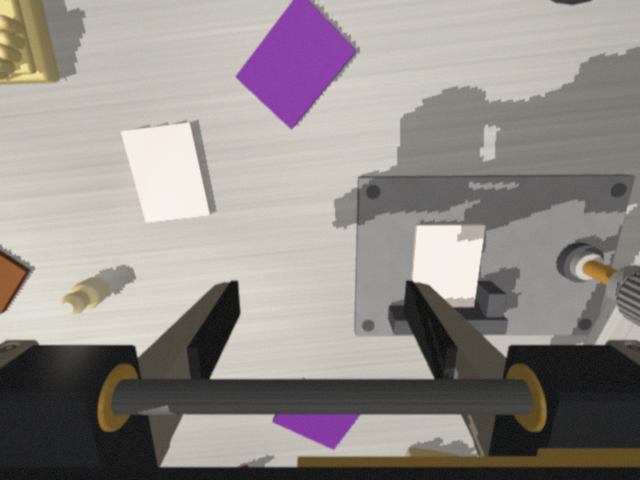

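Call:
play_rows:
  plan:
    - [1, [0, 0, 0], -0.9]
    - [1, [0.3, -0.3, 0], -0.4]
    - [1, [0.5, -0.7, 0], 0]
    - [1, [0.5, -0.7, 0.2], 0]
    - [1, [0.2, -0.3, 0.2], 0]

```text
time: 9.75
eef_pos: [0.4603, -0.107, 0.0534]
orientation: [0.0, -0.007, 1.0, -0.0]
ft_force: [-0.5, 0.4, -0.6]
opening: 0.0918
grasp_force: 0.0
```

Call:
play_rows:
  plan:
    - [1, [0, 0, 0], 0]
    - [1, [0, 0, 0], 0]

```text
time: 9.95
eef_pos: [0.4629, -0.1043, 0.0534]
orientation: [0.001, -0.008, 1.0, 0.0]
ft_force: [0.4, -0.1, 0.9]
opening: 0.092
grasp_force: 0.0
```

```bash
python3 - <<'E'
from m import *
C=cal("wrist"); i=viewer.get_image("wrist"); cv2.imwrite("pics/w5.png",i)
for r in rects(i,C,ww(i,210),.005,1500): print(*r)
go(456,-113.5,5,180.6)
E
```

```text
[306. 268.] 463.9 -113.4 62.9 47.4 0.9
t10.0 pos [ 463.3 -104.    53.5] ang -179.0 | turn(shares of 5deg, tool) 0.08 | shift [ 0.149 -0.188  0.971] rows 1.0 open 91.9 g 0.0
```

Call:
play_rows:
  plan:
    - [1, [0.15, -0.19, 0], 0]
    - [1, [0, 0, 0.3], 0]
    - [1, [0, 0, 0.4], 0]
    - [1, [0, 0, 0.3], 0]
    - [1, [0, 0, 0], 0]

```text
time: 10.5
eef_pos: [0.4534, -0.1147, 0.0018]
orientation: [-0.001, -0.008, 1.0, 0.0]
ft_force: [0.2, 0.6, -0.6]
opening: 0.092
grasp_force: 0.0
```

```bash
python3 -c "
from h import *
go(456,-113.5,1.3,180.6)"
```

```text
t10.5 pos [ 453.4 -114.7    1.8] ang -179.1 | turn(shares of 5deg, tool) 0.07 | shift [-0.053  0.024  0.011] rows 1.0 open 92.0 g 0.0
```

Call:
play_rows:
  plan:
    - [1, [-0.05, 0.02, 0.01], 0.05]
    - [-1, [0, 0, 0], 0]
    - [-1, [0, 0, 0], 0]
    - [-1, [0, 0, 0], 0]
    - [-1, [0, 0, 0], 0]
  squeeze: 20

```text
time: 11.0
eef_pos: [0.4571, -0.1144, 0.0029]
orientation: [0.0, -0.005, 1.0, -0.0]
ft_force: [0.4, -0.1, 0.7]
opening: 0.0616
grasp_force: 0.0
```

Call:
play_rows:
  plan:
    - [-1, [0, 0, 0], 0]
    - [-1, [0, 0, 0], 0]
    - [-1, [0, 0, 0], 0]
    - [-1, [0, 0, -0.4], 0]
    - [-1, [0, 0, -0.5], 0]

```text
time: 11.5
eef_pos: [0.4557, -0.1143, 0.0471]
orientation: [-0.001, -0.005, 1.0, 0.0]
ft_force: [0.9, -0.4, -0.2]
opening: 0.0473
grasp_force: 20.0
```

Call:
play_rows:
  plan:
    - [-1, [0, 0, -0.3], 0]
    - [-1, [0, 0, 0], 0.65]
    - [-1, [0, 0, 0], 0.65]
    - [-1, [0, 0, 0], 0]

```text
time: 11.9
eef_pos: [0.4568, -0.1143, 0.0626]
orientation: [0.0, 0.051, 0.999, -0.0]
ft_force: [-0.8, -0.9, -0.4]
opening: 0.0476
grasp_force: 20.0
```

```bash
python3 -c "
from h import *
go(538,74,60,174.3)"
```

```text
t11.9 pos [ 456.8 -114.3   62.6] ang 174.1 | turn(shares of 5deg, tool) -0.04 | shift [-1.242  3.91   0.053] rows 4.0 open 47.6 g 20.0
```

Call:
play_rows:
  plan:
    - [-1, [-0.14, 0.4, 0], 0]
    - [-1, [-0.2, 0.6, 0], 0]
    - [-1, [-0.2, 0.7, 0], 0]
    - [-1, [-0.2, 0.7, 0], 0]
    - [-1, [-0.2, 0.7, 0], 0]

```text
time: 12.4
eef_pos: [0.5197, 0.0362, 0.0623]
orientation: [-0.0, 0.051, 0.999, -0.0]
ft_force: [0.8, -0.5, 0.1]
opening: 0.0476
grasp_force: 20.0
```

Call:
play_rows:
  plan:
    - [-1, [-0.2, 0.6, 0], 0]
    - [-1, [-0.1, 0.24, 0], 0]
    - [-1, [0, 0, 0], 0]
    - [-1, [0, 0, 0], 0]

```text
time: 12.8
eef_pos: [0.538, 0.0735, 0.0622]
orientation: [-0.001, 0.052, 0.999, -0.001]
ft_force: [-0.1, -0.3, -0.2]
opening: 0.0468
grasp_force: 20.0
```

```bash
python3 - <<'E'
from m import *
go(538,75.5,17.5,174.3)
C=cal("wrist"); i=viewer.get_image("wrist"); cv2.imwrite("pics/w6.png",i)
for r in rects(i,C,ww(i,150),.066,3000): print(*r)
E
```

```text
t12.8 pos [538.   73.5  62.2] ang 174.1 | turn(shares of 5deg, tool) -0.05 | shift [0.005 0.041 0.895] rows 1.0 open 46.8 g 20.0
[326. 435.] 631.0 67.7 99.1 32.3 84.2
[457. 277.] 534.4 143.6 77.2 43.5 -19.5
[589. 294.] 553.9 215.4 104.3 57.6 9.3
[272. 162.] 491.5 56.1 322.8 191.0 84.0
```

View pics/w6.png

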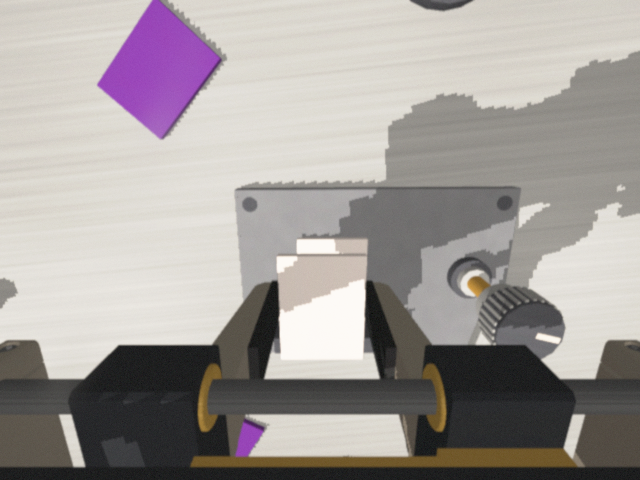

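Call:
play_rows:
  plan:
    - [-1, [0, 0.02, 0.2], 0]
    - [-1, [0, 0, 0.3], 0]
    - [-1, [0, 0, 0.25], 0]
    - [-1, [0, 0, 0.12], 0]
    - [-1, [0, 0, 0], 0]

```text
time: 13.35
eef_pos: [0.5381, 0.0757, 0.0177]
orientation: [-0.001, 0.052, 0.999, -0.0]
ft_force: [0.3, -0.4, -0.9]
opening: 0.0474
grasp_force: 20.0
```

Call:
play_rows:
  plan:
    - [-1, [-0.03, 0, 0.02], 0]
    - [-1, [-0.02, 0, 0], 0]
    - [-1, [-0.02, 0, 0], 0]
    - [-1, [-0.02, 0, 0], 0]
    - [-1, [0, 0, 0], 0]

```text
time: 13.85
eef_pos: [0.5432, 0.0758, 0.0181]
orientation: [-0.0, 0.051, 0.999, 0.0]
ft_force: [-0.3, 0.2, -0.4]
opening: 0.0473
grasp_force: 20.0
```

Call:
play_rows:
  plan:
    - [-1, [-0.02, 0, 0.01], 0]
    - [-1, [-0.02, 0, 0.01], 0]
    - [-1, [0, 0, 0], 0]

```text
time: 14.15
eef_pos: [0.5434, 0.0758, 0.0169]
orientation: [-0.002, 0.051, 0.999, 0.0]
ft_force: [-6.9, -0.5, 5.7]
opening: 0.0475
grasp_force: 20.0
```

Call:
play_rows:
  plan:
    - [-1, [0, 0.03, 0], 0]
    - [-1, [0, 0.02, 0], 0]
    - [-1, [0, 0.02, 0], 0]
    - [-1, [0, 0.02, 0], 0]
    - [-1, [0, 0, 0], 0]

```text
time: 14.65
eef_pos: [0.5434, 0.0762, 0.0169]
orientation: [-0.003, 0.053, 0.999, -0.002]
ft_force: [-7.8, -7.6, 9.1]
opening: 0.0476
grasp_force: 20.0
```

Call:
play_rows:
  plan:
    - [-1, [0.02, 0, -0.03], 0]
    - [-1, [0, 0.01, 0], 0]
    - [-1, [0, 0.02, 0], 0]
    - [-1, [0, 0, 0], 0]

```text
time: 15.05
eef_pos: [0.5437, 0.0802, 0.0181]
orientation: [-0.001, 0.052, 0.999, -0.001]
ft_force: [-3.2, -4.6, 1.7]
opening: 0.0476
grasp_force: 20.0
```

Call:
play_rows:
  plan:
    - [-1, [0, 0.02, 0], 0]
    - [-1, [0, 0.02, 0], 0]
    - [-1, [-0.02, 0, 0], 0]
    - [-1, [0, 0, 0], 0]

```text
time: 15.45
eef_pos: [0.5437, 0.0803, 0.0177]
orientation: [-0.003, 0.052, 0.999, -0.002]
ft_force: [-7.2, -8.5, 3.5]
opening: 0.0475
grasp_force: 20.0
```

Call:
play_rows:
  plan:
    - [0.4, [0, 0, 0], 0]
    - [0.4, [0, 0, 0], 0]
    - [0.4, [0, 0, 0], 0]
    - [0.4, [0, 0, -0.2], 0]
    - [0.4, [0, 0, -0.5], 0]

```text
time: 15.95
eef_pos: [0.5451, 0.0837, 0.053]
orientation: [-0.001, 0.051, 0.999, -0.0]
ft_force: [-0.5, 0.3, 0.2]
opening: 0.0644
grasp_force: 0.0
```

Call:
play_rows:
  plan:
    - [1, [0, 0, -0.5], 0]
    - [1, [0, -0.4, 0], -0.5]
    - [1, [0, -0.7, 0], -0.5]
    - [1, [0, -0.7, 0], 0]
    - [1, [0, 0, 0], 0]

```text
time: 16.45
eef_pos: [0.542, -0.0117, 0.0799]
orientation: [0.001, 0.011, 1.0, -0.001]
ft_force: [-0.2, -0.5, -0.1]
opening: 0.0921
grasp_force: 0.0
```

Call:
play_rows:
  plan:
    - [1, [0, 0, 0], 0]

```text
time: 16.55
eef_pos: [0.5421, -0.0067, 0.0794]
orientation: [0.001, 0.009, 1.0, 0.0]
ft_force: [1.0, 0.5, 0.4]
opening: 0.0918
grasp_force: 0.0
```

```bash
python3 - <<'E'
from m import *
go(617.5,-290,55,179.3)
C=cal("wrist"); i=viewer.get_image("wrist"); cv2.imwrite("pics/w7.png",i)
for r in rects(i,C,ww(i,205),.005,1000): print(*r)
C=cal("top"); i=viewer.get_image("top"); cv2.imwrite("pics/top7.png",i)
E
```

```text
t16.6 pos [542.1  -6.7  79.4] ang 179.0 | turn(shares of 5deg, tool) -0.06 | shift [-1.577 -5.648  0.488] rows 6.0 open 91.8 g 0.0
[ 39. 290.] 572.5 -234.5 70.7 61.7 35.7
[442. 262.] 554.2 84.2 60.8 50.6 -5.7
```

View pics/w7.png

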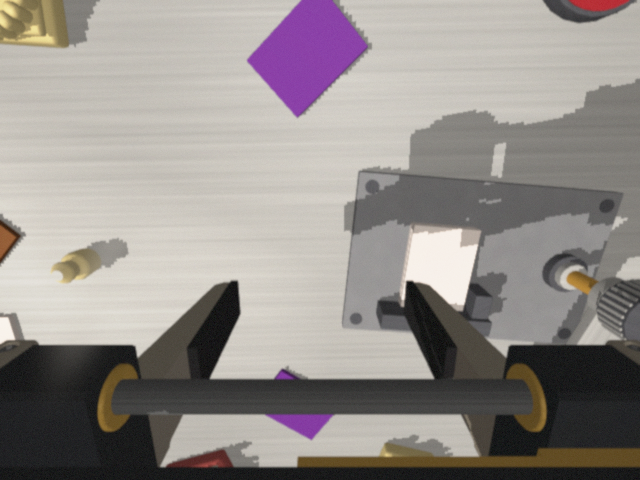

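Call:
play_rows:
  plan:
    - [1, [-0.15, -0.5, 0], 0]
    - [1, [-0.2, -0.7, 0], 0]
    - [1, [-0.2, -0.7, 0], 0]
    - [1, [-0.2, -0.7, 0], 0]
    - [1, [-0.2, -0.7, 0], 0]

```text
time: 17.15
eef_pos: [0.5875, -0.1713, 0.0786]
orientation: [0.0, 0.006, 1.0, 0.0]
ft_force: [1.0, 0.1, -0.3]
opening: 0.0923
grasp_force: 0.0
```

Call:
play_rows:
  plan:
    - [1, [-0.2, -0.7, 0], 0]
    - [1, [-0.2, -0.7, 0], 0]
    - [1, [-0.2, -0.6, 0.2], 0]
    - [1, [0, -0.2, 0.2], 0]
    - [1, [0, 0, 0], 0]

```text
time: 17.65
eef_pos: [0.6134, -0.2822, 0.0565]
orientation: [-0.002, 0.008, 1.0, 0.001]
ft_force: [-0.7, -0.5, -0.2]
opening: 0.0917
grasp_force: 0.0
```

```bash
python3 - <<'E'
from m import *
C=cal("wrist"); i=viewer.get_image("wrist"); cv2.imwrite("pics/w8.png",i)
for r in rects(i,C,ww(i,210),.005,1500): print(*r)
go(617.5,-290,5,179.3)
E
```

```text
[312. 278.] 623.7 -288.3 62.8 48.2 -0.9
t17.7 pos [ 613.9 -280.6   57.2] ang 179.1 | turn(shares of 5deg, tool) -0.03 | shift [-0.073 -0.187  1.044] rows 2.0 open 91.8 g 0.0
```

Call:
play_rows:
  plan:
    - [1, [-0.04, -0.15, 0.1], 0]
    - [1, [0, 0, 0.4], 0]
    - [1, [0, 0, 0.4], 0]
    - [1, [0, 0, 0.2], 0]
    - [1, [0, 0, 0], 0]

```text
time: 18.2
eef_pos: [0.616, -0.2883, 0.0022]
orientation: [-0.001, 0.007, 1.0, 0.001]
ft_force: [-1.0, 0.2, -0.1]
opening: 0.0917
grasp_force: 0.0
```

```bash
python3 -c "
from h import *
go(615.7,-288.5,1.5,179.3)"
```

```text
t18.2 pos [ 616.  -288.3    2.2] ang 179.2 | turn(shares of 5deg, tool) -0.02 | shift [ 0.005 -0.004  0.013] rows 1.0 open 91.7 g 0.0
```

Call:
play_rows:
  plan:
    - [-1, [0, 0, 0.01], 0]
    - [-1, [0, 0, 0], 0]
    - [-1, [0, 0, 0], 0]
    - [-1, [0, 0, 0], 0]
    - [-1, [0, 0, 0], 0]
  squeeze: 20

```text
time: 18.7
eef_pos: [0.6168, -0.2901, 0.0035]
orientation: [0.0, 0.008, 1.0, -0.0]
ft_force: [-0.2, -0.6, -0.5]
opening: 0.0538
grasp_force: 0.0
```

Call:
play_rows:
  plan:
    - [-1, [0, 0, 0], 0]
    - [-1, [0, 0, 0], 0]
    - [-1, [0, 0, 0], 0]
    - [-1, [0, 0, -0.4], 0]
    - [-1, [0, 0, -0.5], 0]

```text
time: 19.2
eef_pos: [0.6153, -0.2896, 0.047]
orientation: [-0.002, 0.008, 1.0, 0.001]
ft_force: [0.5, -0.4, 0.5]
opening: 0.0471
grasp_force: 20.0
```

Call:
play_rows:
  plan:
    - [-1, [0, 0, -0.3], 0]
    - [-1, [0, 0, 0], 0.5]
    - [-1, [0, 0, 0], 0.5]
    - [-1, [0, 0, 0], 0]

```text
time: 19.6
eef_pos: [0.6165, -0.2899, 0.0631]
orientation: [0.0, 0.051, 0.999, -0.0]
ft_force: [0.4, -0.2, -1.5]
opening: 0.0468
grasp_force: 20.0
```

```bash
python3 -c "
from h import *
go(538,75.5,60,174.3)"
```

```text
t19.6 pos [ 616.5 -289.9   63.1] ang 174.1 | turn(shares of 5deg, tool) -0.04 | shift [2.289 7.116 0.062] rows 8.0 open 46.8 g 20.0
```

Call:
play_rows:
  plan:
    - [-1, [0.12, 0.4, 0], 0]
    - [-1, [0.2, 0.65, 0], 0]
    - [-1, [0.22, 0.7, 0], 0]
    - [-1, [0.22, 0.7, 0], 0]
    - [-1, [0.22, 0.7, 0], 0]

```text
time: 20.1
eef_pos: [0.5835, -0.127, 0.0629]
orientation: [-0.0, 0.051, 0.999, 0.0]
ft_force: [0.8, 1.1, 0.8]
opening: 0.0472
grasp_force: 20.0
```

Call:
play_rows:
  plan:
    - [-1, [0.22, 0.7, 0], 0]
    - [-1, [0.22, 0.7, 0], 0]
    - [-1, [0.22, 0.7, 0], 0]
    - [-1, [0.22, 0.7, 0], 0]
    - [-1, [0.22, 0.6, 0], 0]

```text
time: 20.6
eef_pos: [0.5463, 0.0485, 0.063]
orientation: [0.0, 0.05, 0.999, 0.0]
ft_force: [0.9, -0.3, -0.7]
opening: 0.0473
grasp_force: 20.0
```

Call:
play_rows:
  plan:
    - [-1, [0.22, 0.35, 0], 0]
    - [-1, [0.1, 0.15, 0], 0]
    - [-1, [0, 0, 0], 0]
    - [-1, [0, 0, 0], 0]

```text
time: 21.0
eef_pos: [0.5339, 0.0716, 0.0632]
orientation: [0.0, 0.052, 0.999, -0.0]
ft_force: [0.2, -0.4, 0.1]
opening: 0.0468
grasp_force: 20.0
```

```bash
python3 -c "
from h import *
go(538,75.5,23,174.3)"
```

```text
t21.0 pos [533.9  71.6  63.2] ang 174.1 | turn(shares of 5deg, tool) -0.05 | shift [-0.073  0.085  0.803] rows 1.0 open 46.8 g 20.0
```

Call:
play_rows:
  plan:
    - [-1, [-0.07, 0.08, 0.1], 0]
    - [-1, [0, 0, 0.3], 0]
    - [-1, [0, 0, 0.25], 0]
    - [-1, [0, 0, 0.13], 0]
    - [-1, [0, 0, 0], 0]

```text
time: 21.5
eef_pos: [0.5366, 0.0759, 0.0226]
orientation: [-0.001, 0.052, 0.999, -0.0]
ft_force: [-0.1, -0.5, -0.0]
opening: 0.0472
grasp_force: 20.0
```

Call:
play_rows:
  plan:
    - [-1, [-0.03, 0, 0], 0]
    - [-1, [-0.03, 0, 0], 0]
    - [-1, [-0.03, 0, 0.01], 0]
    - [-1, [-0.03, 0, 0.01], 0]
    - [-1, [0, 0, 0], 0]

```text
time: 22.0
eef_pos: [0.5435, 0.0759, 0.0231]
orientation: [0.0, 0.051, 0.999, 0.0]
ft_force: [0.0, -0.2, 0.0]
opening: 0.0474
grasp_force: 20.0
```

Call:
play_rows:
  plan:
    - [-1, [0, 0.03, 0], 0]
    - [-1, [0, 0.03, 0], 0]
    - [-1, [0, 0.02, 0], 0]
    - [-1, [0, 0, 0], 0]

```text
time: 22.4
eef_pos: [0.5436, 0.0799, 0.0231]
orientation: [0.0, 0.051, 0.999, -0.0]
ft_force: [-0.3, -1.2, 0.3]
opening: 0.0471
grasp_force: 20.0
```

Call:
play_rows:
  plan:
    - [-1, [-0.02, 0, 0.01], 0]
    - [-1, [-0.02, 0, 0], 0]
    - [-1, [0, 0.02, 0], 0]
    - [-1, [0, 0, 0], 0]

```text
time: 22.8
eef_pos: [0.5442, 0.0799, 0.0222]
orientation: [-0.002, 0.052, 0.999, -0.001]
ft_force: [-4.7, -1.9, 3.8]
opening: 0.0478
grasp_force: 20.0
```

Call:
play_rows:
  plan:
    - [-1, [-0.02, 0, 0], 0]
    - [-1, [0, 0.02, 0], 0]
    - [-1, [0, 0, 0], 0]

```text
time: 23.1
eef_pos: [0.5442, 0.08, 0.0222]
orientation: [-0.003, 0.052, 0.999, -0.001]
ft_force: [-7.2, -3.5, 6.1]
opening: 0.0471
grasp_force: 20.0
```

Call:
play_rows:
  plan:
    - [0.4, [0, 0, 0], 0]
    - [0.4, [0, 0, 0], 0]
    - [0.4, [0, 0, 0], 0]
    - [0.4, [0, 0, -0.3], 0]
    - [0.4, [0, 0, -0.5], 0]

```text
time: 23.6
eef_pos: [0.546, 0.0815, 0.0625]
orientation: [-0.001, 0.051, 0.999, -0.0]
ft_force: [-0.5, 1.1, 0.3]
opening: 0.064
grasp_force: 0.0
```

Call:
play_rows:
  plan:
    - [-1, [0.2, 0, -0.3], 0]
    - [-1, [0.5, 0, 0], 0]
    - [-1, [0.3, 0, 0], 0]
    - [-1, [0, 0, 0], 0]
    - [-1, [0, 0, 0], 0]
  squeeze: 10

```text
time: 24.1
eef_pos: [0.4984, 0.087, 0.0786]
orientation: [0.001, 0.051, 0.999, 0.0]
ft_force: [0.0, 0.1, 0.7]
opening: 0.0263
grasp_force: 0.0
```

Call:
play_rows:
  plan:
    - [-1, [0, 0, 0], 0]
    - [-1, [0, 0, 0], 0]
    - [-1, [0, 0, 0], 0]
    - [-1, [0, 0, 0], 0]

```text
time: 24.5
eef_pos: [0.4973, 0.0866, 0.0774]
orientation: [-0.0, 0.052, 0.999, -0.0]
ft_force: [-0.7, -0.4, 0.0]
opening: 0.0004
grasp_force: 0.0
```

```bash
python3 - <<'E'
from m import *
C=cal("wrist"); i=viewer.get_image("wrist"); cv2.imwrite("pics/w9.png",i)
for r in rects(i,C,ww(i,205),.025,1500): print(*r)
go(496.8,84.9,13,174.4)
E
```

```text
[103. 318.] 535.7 -78.9 157.7 82.4 86.7
[559. 271.] 539.5 250.4 131.8 110.5 1.5
[262. 224.] 463.9 44.7 191.6 31.2 -85.2
[293. 176.] 431.2 66.3 151.6 32.1 -89.6
t24.6 pos [497.3  86.6  77.4] ang 174.1 | turn(shares of 5deg, tool) -0.06 | shift [ 0.006 -0.035  1.288] rows 2.0 open 0.1 g 0.0
```

View pics/w9.png

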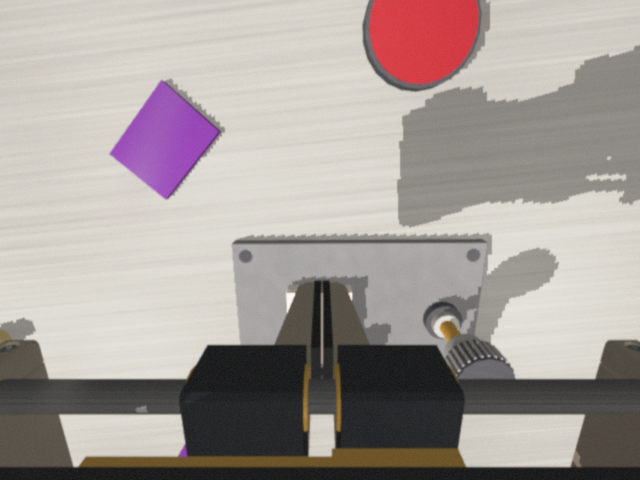

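Call:
play_rows:
  plan:
    - [-1, [0.02, -0.03, 0.3], 0.06]
    - [-1, [0, 0, 0.4], 0]
    - [-1, [0, 0, 0.4], 0]
    - [-1, [0, 0, 0.18], 0]
    - [-1, [0, 0, 0], 0]

```text
time: 25.05
eef_pos: [0.4951, 0.085, 0.0125]
orientation: [-0.001, 0.054, 0.999, -0.0]
ft_force: [0.8, 0.1, -0.9]
opening: 0.0008
grasp_force: 0.0
```

Call:
play_rows:
  plan:
    - [-1, [-0.08, 0, 0], 0]
    - [-1, [-0.05, 0, 0], 0]
    - [-1, [-0.03, 0, 0], 0]
    - [-1, [-0.03, 0, 0], 0]
    - [-1, [0, 0, 0], 0]

```text
time: 25.55
eef_pos: [0.5059, 0.0844, 0.0139]
orientation: [0.0, 0.054, 0.999, 0.0]
ft_force: [-0.0, -0.6, -0.1]
opening: 0.0006
grasp_force: 0.0
```

Call:
play_rows:
  plan:
    - [-1, [-0.02, 0, 0], 0]
    - [-1, [-0.02, 0, 0], 0]
    - [-1, [-0.02, 0, 0], 0]
    - [-1, [0, 0, 0], 0]

```text
time: 25.95
eef_pos: [0.5085, 0.0839, 0.0135]
orientation: [0.0, 0.054, 0.999, -0.0]
ft_force: [0.3, -0.1, -0.1]
opening: 0.0006
grasp_force: 0.0
```

Call:
play_rows:
  plan:
    - [-1, [-0.02, 0, 0], 0]
    - [-1, [-0.02, 0, 0], 0]
    - [-1, [-0.02, 0, 0], 0]
    - [-1, [0, 0, 0], 0]

```text
time: 26.35
eef_pos: [0.5087, 0.0839, 0.0132]
orientation: [-0.003, 0.054, 0.999, -0.0]
ft_force: [-6.6, 0.7, 4.9]
opening: 0.0004
grasp_force: 3.3
```

Call:
play_rows:
  plan:
    - [-1, [-0.02, 0, 0], 0]
    - [-1, [-0.02, 0, 0], 0]
    - [-1, [0, 0, 0], 0]
    - [-1, [0.12, 0, 0], 0]
    - [-1, [0.2, 0, 0], 0]

```text
time: 26.85
eef_pos: [0.4983, 0.0851, 0.0137]
orientation: [0.001, 0.054, 0.999, 0.0]
ft_force: [0.2, 0.0, 0.8]
opening: 0.0007
grasp_force: 0.0
```

Call:
play_rows:
  plan:
    - [-1, [0, 0, -0.3], 0]
    - [-1, [0, 0, -0.4], 0]
    - [-1, [0, -0.3, 0], 0]
    - [-1, [0, -0.6, 0], 0]
    - [-1, [0, -0.5, 0], 0]

```text
time: 27.35
eef_pos: [0.4895, 0.0138, 0.0482]
orientation: [0.0, 0.054, 0.999, -0.0]
ft_force: [0.0, -1.1, -1.1]
opening: 0.0004
grasp_force: 0.0
```

Call:
play_rows:
  plan:
    - [-1, [-0.3, 0, 0], 0]
    - [-1, [-0.5, 0, 0], 0]
    - [-1, [-0.4, 0, 0], 0]
    - [-1, [0, 0, 0], 0]

```text
time: 27.75
eef_pos: [0.5517, 0.0075, 0.0482]
orientation: [0.001, 0.055, 0.998, -0.0]
ft_force: [-0.6, 0.1, 0.2]
opening: 0.0005
grasp_force: 0.0
```

```bash
python3 - <<'E'
from m import *
O=np.array([550.8,79.5]);ex=np.array([.9952,-.0976]);ey=np.array([.0976,.9952])
t=O+15*ex-58*ey
go(t[0],t[1],13,174.4)
C=cal("wrist"); i=viewer.get_image("wrist"); cv2.imwrite("pics/w10.png",i)
E
```

```text
t27.8 pos [551.7   7.5  48.2] ang 173.7 | turn(shares of 5deg, tool) -0.14 | shift [-0.142  0.272  0.704] rows 1.0 open 0.5 g 0.0
```

View pics/w10.png

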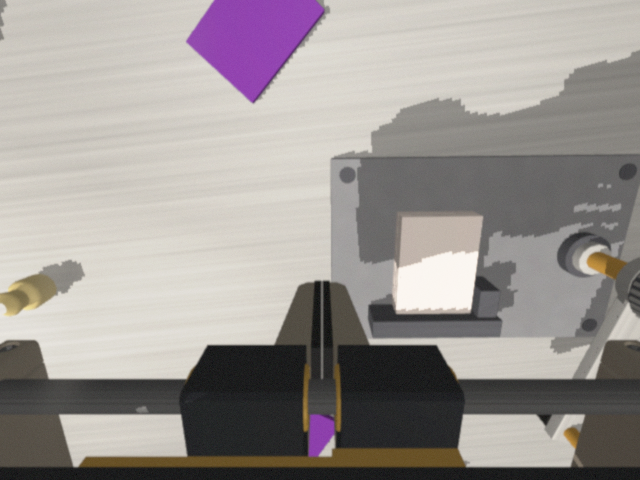

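Call:
play_rows:
  plan:
    - [-1, [-0.08, 0.2, 0], -0.14]
    - [-1, [0, 0, 0.3], 0]
    - [-1, [0, 0, 0.39], 0]
    - [-1, [0, 0.1, 0], 0]
    - [-1, [0, 0, 0], 0]

```text
time: 28.3
eef_pos: [0.5541, 0.0247, 0.0133]
orientation: [-0.001, 0.047, 0.999, 0.0]
ft_force: [-0.0, 0.2, -0.1]
opening: 0.0005
grasp_force: 0.0
```

Call:
play_rows:
  plan:
    - [-1, [0, 0.06, 0], 0]
    - [-1, [0, 0.06, 0], 0]
    - [-1, [0, 0.04, 0], 0]
    - [-1, [0, 0.04, 0], 0]
    - [-1, [0, 0, 0], 0]

```text
time: 28.8
eef_pos: [0.5562, 0.0341, 0.0142]
orientation: [0.0, 0.048, 0.999, 0.0]
ft_force: [-0.1, 0.5, -0.5]
opening: 0.0005
grasp_force: 0.0
```

Call:
play_rows:
  plan:
    - [-1, [0, 0.02, 0], 0]
    - [-1, [0, 0.02, 0], 0]
    - [-1, [0, 0.02, 0], 0]
    - [-1, [0, 0, 0], 0]

```text
time: 29.2
eef_pos: [0.5563, 0.0367, 0.014]
orientation: [-0.0, 0.048, 0.999, 0.0]
ft_force: [0.2, 1.3, -0.0]
opening: 0.0006
grasp_force: 0.0
```

Call:
play_rows:
  plan:
    - [-1, [0, 0.02, 0], 0]
    - [-1, [0, 0.02, 0], 0]
    - [-1, [0, 0, 0], 0]

```text
time: 29.5
eef_pos: [0.5565, 0.0387, 0.014]
orientation: [0.0, 0.048, 0.999, 0.0]
ft_force: [-0.3, -0.6, -0.0]
opening: 0.0007
grasp_force: 0.0
```

Call:
play_rows:
  plan:
    - [-1, [0, 0.02, 0], 0]
    - [-1, [0, 0.02, 0], 0]
    - [-1, [0, 0.02, 0], 0]
    - [-1, [0, 0, 0], 0]

```text
time: 29.9
eef_pos: [0.5567, 0.041, 0.014]
orientation: [-0.0, 0.048, 0.999, -0.0]
ft_force: [-0.7, -1.9, 1.9]
opening: 0.0003
grasp_force: 1.0
```

Call:
play_rows:
  plan:
    - [-1, [0, 0.02, 0], 0]
    - [-1, [0, 0.02, 0], 0]
    - [-1, [0, 0, 0], 0]

```text
time: 30.2
eef_pos: [0.5567, 0.0412, 0.014]
orientation: [-0.0, 0.049, 0.999, -0.001]
ft_force: [-1.4, -7.1, 1.5]
opening: 0.0005
grasp_force: 3.3
```

Call:
play_rows:
  plan:
    - [-1, [0, 0.02, 0], 0]
    - [-1, [0, 0, 0], 0]
    - [-1, [0, -0.1, 0], 0]
    - [-1, [0, -0.2, 0], 0]
    - [-1, [0, 0, -0.3], 0]

```text
time: 30.7
eef_pos: [0.5541, 0.0282, 0.0281]
orientation: [-0.002, 0.049, 0.999, -0.0]
ft_force: [0.2, 0.1, 0.7]
opening: 0.0003
grasp_force: 0.0
```

Call:
play_rows:
  plan:
    - [-1, [0, 0, -0.5], 0]
    - [-1, [0, 0, -0.6], 0]
    - [-1, [0, 0, -0.6], 0]
    - [-1, [0, 0, 0], 0]
    - [-1, [0, 0, 0], 0]

```text
time: 31.2
eef_pos: [0.5562, 0.0302, 0.1153]
orientation: [0.001, 0.048, 0.999, 0.001]
ft_force: [0.5, -0.5, 0.2]
opening: 0.0007
grasp_force: 0.0
```

```bash
cat > j.py <<'E'
from m import *
O=np.array([550.8,79.5]);ex=np.array([.9952,-.0976]);ey=np.array([.0976,.9952])
def J(x,y): return O+x*ex+y*ey
E
python3 - <<'E'
from j import *
C=cal("top"); i=viewer.get_image("top"); cv2.imwrite("pics/top11.png",i)
C2=cal("side"); i2=viewer.get_image("side"); cv2.imwrite("pics/s11.png",i2)
# stem: orange blobs in both views
for n,I,c in(("top",i,C),("side",i2,C2)):
    h=cv2.cvtColor(I,cv2.COLOR_BGR2HSV); m=((h[...,0]>10)&(h[...,0]<25)&(h[...,1]>150)&(h[...,2]>90)).astype(np.uint8)
    k,l,s,ce=cv2.connectedComponentsWithStats(m)
    for a in range(1,k):
        if s[a,4]>=4:
            w=px2w(c,[ce[a]],.064)[0]*1000
            if 500<w[0]<700 and 0<w[1]<300: print(n,ce[a].round(1),s[a,4],w.round(1))
post=J(-4,95); print("post",post)
th=np.radians(76)
def P(t,d): return J(-4+65*np.sin(t)+d*np.cos(t),95-65*np.cos(t)+d*np.sin(t))
s=P(th,40); print("start",s); go(s[0],s[1],110,174.4)
E
```

```text
side [338.  178.2] 16 [646.9 149.9  64. ]
post [556.0912 174.4344]
start [630.74139877 190.31046952]
t31.3 pos [555.   29.9 113.6] ang 174.5 | turn(shares of 5deg, tool) 0.03 | shift [-1.195  3.341  0.072] rows 4.0 open 0.4 g 0.0
```

Call:
play_rows:
  plan:
    - [-1, [-0.15, 0.4, 0], 0]
    - [-1, [-0.25, 0.7, 0], 0]
    - [-1, [-0.25, 0.7, 0], 0]
    - [-1, [-0.25, 0.7, 0], 0]
    - [-1, [-0.2, 0.6, 0], 0]

```text
time: 31.8
eef_pos: [0.6249, 0.1806, 0.1124]
orientation: [-0.001, 0.047, 0.999, -0.0]
ft_force: [0.7, 0.6, 0.3]
opening: 0.0002
grasp_force: 0.0
```

Call:
play_rows:
  plan:
    - [-1, [-0.1, 0.3, 0], 0]
    - [-1, [0, 0, 0.4], 0]
    - [-1, [0, 0, 0.5], 0]
    - [-1, [0, 0, 0.35], 0]
    - [-1, [0, 0, 0], 0]

```text
time: 32.3
eef_pos: [0.6291, 0.1914, 0.0481]
orientation: [-0.003, 0.048, 0.999, -0.001]
ft_force: [-0.1, 0.3, 0.0]
opening: 0.0005
grasp_force: 0.0
```

```bash
python3 - <<'E'
from j import *
p,M,s=yawpos(); print(p*1000, s["ft_force"])
a=np.radians(174.4)
def P(t,k=65):
    d=8+10*np.cos(t)+14*np.sin(t); return np.array([-4+k*np.sin(t)+d*np.cos(t),95-k*np.cos(t)+d*np.sin(t)])
r=p[:2]*1000-O; cur=np.array([r@ex,r@ey]); print("cur jig",cur)
for t in [76,66,56,46,36,27,18,9,3,0,-3]:
    q=P(np.radians(t)); d=q-cur; print(t,q.round(1),"tool x,y",(-d[0]/50).round(2),(d[1]/50).round(2)); cur=q
E
```

```text
[629.13150712 191.42898568  48.0815773 ] [-0.09754507  0.29205503  0.02223449]
cur jig [ 67.03124689 119.03688165]
76 [ 64.9 102.6] tool x,y 0.04 -0.33
66 [65.5 91.3] tool x,y -0.01 -0.23
56 [64.  79.5] tool x,y 0.03 -0.23
46 [60.1 67.8] tool x,y 0.08 -0.23
36 [53.9 56.7] tool x,y 0.13 -0.22
27 [46.2 47.6] tool x,y 0.15 -0.18
18 [36.9 39.9] tool x,y 0.19 -0.15
9 [26.  33.9] tool x,y 0.22 -0.12
3 [18.1 31.1] tool x,y 0.16 -0.06
0 [14. 30.] tool x,y 0.08 -0.02
-3 [ 9.8 29.2] tool x,y 0.08 -0.02
```

Call:
play_rows:
  plan:
    - [-1, [0.04, -0.33, 0], 0]
    - [-1, [-0.01, -0.23, 0], 0]
    - [-1, [0.03, -0.23, 0], 0]
    - [-1, [0, 0, 0], 0]

```text
time: 32.7
eef_pos: [0.6255, 0.1511, 0.0528]
orientation: [0.001, 0.05, 0.999, -0.0]
ft_force: [-0.0, 0.0, 0.6]
opening: 0.0001
grasp_force: 0.0
```

Call:
play_rows:
  plan:
    - [-1, [0.08, -0.23, 0], 0]
    - [-1, [0.13, -0.22, 0], 0]
    - [-1, [0.15, -0.18, 0], 0]
    - [-1, [0.19, -0.15, 0], 0]
    - [-1, [0, 0, 0], 0]

```text
time: 33.2
eef_pos: [0.592, 0.1158, 0.0515]
orientation: [-0.001, 0.049, 0.999, -0.001]
ft_force: [-0.1, -0.8, 0.2]
opening: 0.0001
grasp_force: 0.0
```

Call:
play_rows:
  plan:
    - [-1, [0.2, -0.12, 0], 0]
    - [-1, [0.1, -0.04, 0], 0]
    - [-1, [0, 0, 0], 0]

```text
time: 33.5
eef_pos: [0.577, 0.1108, 0.0515]
orientation: [-0.001, 0.048, 0.999, -0.0]
ft_force: [-0.1, 0.5, 0.1]
opening: 0.0004
grasp_force: 0.0
```

```bash
python3 - <<'E'
from j import *
p,M,s=yawpos(); r=p[:2]*1000-O; print("jig",r@ex,r@ey,p[2],s["ft_force"])
i=viewer.get_image("wrist"); cv2.imwrite("pics/w12.png",i)
E
```

```text
jig 23.05831694655468 33.75614518217076 0.05148756203882407 [-0.07742593  0.49135895  0.08074445]
```

View pics/w12.png

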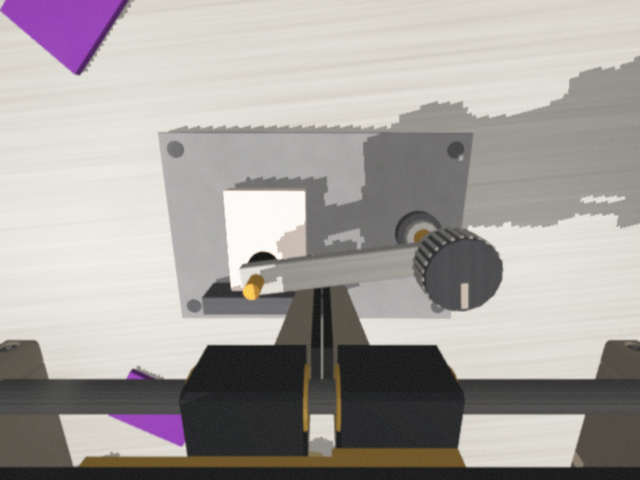

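Call:
play_rows:
  plan:
    - [-1, [0.08, -0.02, 0], 0]
    - [-1, [0.06, -0.02, 0], 0]
    - [-1, [0.04, 0, 0], 0]
    - [-1, [0.02, 0, 0], 0]
    - [-1, [0, 0, 0], 0]

```text
time: 34.05
eef_pos: [0.5679, 0.1101, 0.0516]
orientation: [0.0, 0.048, 0.999, -0.0]
ft_force: [2.1, 0.2, -0.6]
opening: 0.0005
grasp_force: 0.9
```

Call:
play_rows:
  plan:
    - [-1, [0.02, 0, 0], 0]
    - [-1, [0.02, 0, 0], 0]
    - [-1, [0, 0, 0], 0]

```text
time: 34.35
eef_pos: [0.5673, 0.1102, 0.0518]
orientation: [0.001, 0.048, 0.999, -0.0]
ft_force: [5.3, -1.0, -3.9]
opening: 0.0005
grasp_force: 2.7
```

Call:
play_rows:
  plan:
    - [-1, [0.02, 0, 0], 0]
    - [-1, [0.02, 0, 0], 0]
    - [-1, [0, 0, 0], 0]

```text
time: 34.65
eef_pos: [0.567, 0.1103, 0.052]
orientation: [0.003, 0.048, 0.999, 0.0]
ft_force: [9.5, -0.9, -5.6]
opening: 0.0004
grasp_force: 4.5
```

Call:
play_rows:
  plan:
    - [-1, [-0.2, 0, 0], 0]
    - [-1, [-0.2, 0, -0.4], 0]
    - [0, [0, 0.3, -0.6], 0]
    - [1, [0, 0.5, -0.6], 0]
    - [1, [0, 0.4, 0], 0]

```text
time: 35.15
eef_pos: [0.5914, 0.17, 0.1354]
orientation: [0.002, 0.048, 0.999, 0.001]
ft_force: [0.3, -0.0, -0.0]
opening: 0.0225
grasp_force: 0.0
```

Call:
play_rows:
  plan:
    - [1, [0.2, 0, 0], 0]
    - [1, [0.2, 0, 0], 0]
    - [1, [0, 0, 0], 0]

```text
time: 35.45
eef_pos: [0.5671, 0.1692, 0.1306]
orientation: [-0.002, 0.048, 0.999, -0.001]
ft_force: [-0.0, -0.0, 0.1]
opening: 0.0462
grasp_force: 0.0
```

```bash
python3 - <<'E'
from j import *
print(robot.state()["joints"].round(2)); k=J(-4,95); print(k); go(k[0],k[1],110,174.4)
C=cal("wrist"); i=viewer.get_image("wrist"); cv2.imwrite("pics/w13.png",i)
print("knob px pred",w2px(C,[[k[0]/1e3,k[1]/1e3,.088]]))
g=cv2.medianBlur(cv2.cvtColor(i,cv2.COLOR_BGR2GRAY),5)
c=cv2.HoughCircles(g,cv2.HOUGH_GRADIENT,1.2,20,param1=80,param2=25,minRadius=25,maxRadius=80)
if c is not None:
  for q in c[0][:10]:
    w=px2w(C,[q[:2]],.088)[0]*1000
    if np.hypot(*(w[:2]-k))<40: print(q,w.round(1))
E
```

```text
[-0.6   0.48  0.33  1.83 -0.2   0.86  1.3 ]
[556.0912 174.4344]
t35.5 pos [567.1 169.2 130.6] ang 174.5 | turn(shares of 5deg, tool) 0.02 | shift [0.228 0.083 0.412] rows 1.0 open 46.2 g 0.0
knob px pred [[328.61320576 253.13407492]]
[293.40002 221.40001  70.     ] [532.3 153.6  88. ]
[300.6      269.40002   56.800003] [565.8 154.5  88. ]
[303.  241.8  50.2] [546.6 158.3  88. ]
[328.2     250.20001  25.72   ] [554.  174.3  88. ]
```

Call:
play_rows:
  plan:
    - [1, [0.24, 0.08, 0], 0]
    - [1, [0, 0, 0], -1]
    - [1, [0, 0, 0], -1]
    - [1, [0, 0, 0], -1]
    - [1, [0, 0, 0], -1]

```text
time: 36.0
eef_pos: [0.5574, 0.1752, 0.1313]
orientation: [-0.0, -0.128, 0.992, -0.0]
ft_force: [0.8, 0.8, -0.1]
opening: 0.0902
grasp_force: 0.0
```

Call:
play_rows:
  plan:
    - [1, [0, 0, 0], -1]
    - [1, [0, 0, 0], -1]
    - [1, [0, 0, 0], -1]
    - [1, [0, 0, 0], -1]
    - [1, [0, 0, 0], 0]

```text
time: 36.5
eef_pos: [0.5576, 0.1751, 0.1314]
orientation: [-0.0, -0.296, 0.955, 0.0]
ft_force: [-0.2, -0.1, 0.5]
opening: 0.0917
grasp_force: 0.0
```

```bash
python3 - <<'E'
from j import *
print(robot.state()["joints"].round(2)); go(555.2,174.4,71,214)
E
```

```text
[-0.49  0.46  0.16  1.85 -0.09  0.85  1.89]
t36.5 pos [557.6 175.1 131.4] ang -145.5 | turn(shares of 5deg, tool) 0.1 | shift [0.047 0.014 1.207] rows 2.0 open 91.7 g 0.0
```

Call:
play_rows:
  plan:
    - [1, [0.03, 0.01, 0.3], 0]
    - [1, [0, 0, 0.4], 0]
    - [1, [0, 0, 0.4], 0]
    - [-1, [0, 0, 0.1], 0]
    - [-1, [0, 0, 0], 0]
  squeeze: 25

```text
time: 37.0
eef_pos: [0.5559, 0.1747, 0.0708]
orientation: [-0.001, -0.296, 0.955, -0.0]
ft_force: [-0.1, 0.3, 0.5]
opening: 0.0779
grasp_force: 0.0
```

Call:
play_rows:
  plan:
    - [-1, [0, 0, 0], 0]
    - [-1, [0, 0, 0], 0]
    - [-1, [0, 0, 0], 0]
    - [-1, [0, 0, 0], 0]
    - [-1, [0, 0, 0], 0]

```text
time: 37.5
eef_pos: [0.5568, 0.1751, 0.0719]
orientation: [0.0, -0.297, 0.955, 0.0]
ft_force: [-0.4, -0.2, 0.5]
opening: 0.0381
grasp_force: 0.0
```

Call:
play_rows:
  plan:
    - [-1, [0, 0, 0], 0]
    - [-1, [0, 0, 0], 0]
    - [-1, [0, 0, 0.003], 1]
    - [-1, [0, 0, 0.003], 1]
    - [-1, [0, 0, 0.003], 1]

```text
time: 38.0
eef_pos: [0.557, 0.1747, 0.0714]
orientation: [0.0, -0.168, 0.986, -0.0]
ft_force: [0.2, -1.6, 1.9]
opening: 0.0332
grasp_force: 25.0
```

```bash
python3 - <<'E'
from j import *
s=robot.state();print(s["joints"].round(2),s["ft_force"],s["ft_torque"]); go(555.2,174.4,71,214)
E
```

```text
[-0.53  0.54  0.22  1.88 -0.17  0.73  1.69] [ 0.16740278 -1.61994932  1.94607186] [-0.25350493 -0.00320741  0.07263209]
t38.0 pos [557.  174.7  71.4] ang -160.7 | turn(shares of 5deg, tool) -2.94 | shift [0.034 0.015 0.008] rows 1.0 open 33.2 g 25.0
```

Call:
play_rows:
  plan:
    - [-1, [0, 0, 0.003], 1]
    - [-1, [0, 0, 0.003], 1]
    - [-1, [0, 0, 0.003], 1]
    - [-1, [0, 0, 0.003], 1]
    - [-1, [0, 0, 0.003], 1]

```text
time: 38.5
eef_pos: [0.5571, 0.1742, 0.0707]
orientation: [0.0, 0.05, 0.999, -0.0]
ft_force: [0.7, -2.2, 2.4]
opening: 0.0335
grasp_force: 25.0
```

Call:
play_rows:
  plan:
    - [-1, [0, 0, 0.003], 1]
    - [-1, [0, 0, 0.003], 1]
    - [-1, [0, 0, 0.003], 1]
    - [-1, [0, 0, 0.003], 1]
    - [-1, [0, 0, 0.003], 1]

```text
time: 39.0
eef_pos: [0.557, 0.1737, 0.0699]
orientation: [0.0, 0.265, 0.964, -0.001]
ft_force: [-0.5, -3.2, 3.6]
opening: 0.0332
grasp_force: 25.0
```

Call:
play_rows:
  plan:
    - [-1, [0, 0, 0.003], 1]
    - [-1, [0, 0, 0.003], 1]
    - [-1, [0, 0, 0.003], 1]
    - [-1, [0, 0, 0.003], 1]
    - [-1, [0, 0, 0.003], 1]

```text
time: 39.5
eef_pos: [0.5567, 0.1734, 0.0692]
orientation: [0.0, 0.468, 0.884, -0.001]
ft_force: [-0.7, -3.8, 4.8]
opening: 0.0329
grasp_force: 25.0
```

Call:
play_rows:
  plan:
    - [-1, [0, 0, 0.003], 1]
    - [-1, [0, 0, 0.003], 1]
    - [-1, [0, 0, 0.003], 1]
    - [-1, [0, 0, 0.003], 1]
    - [-1, [0, 0, 0.003], 1]

```text
time: 40.0
eef_pos: [0.5562, 0.1732, 0.0685]
orientation: [0.0, 0.648, 0.762, -0.001]
ft_force: [-2.2, -5.4, 7.0]
opening: 0.0335
grasp_force: 25.0
```

Call:
play_rows:
  plan:
    - [-1, [0, 0, 0.003], 1]
    - [-1, [0, 0, 0.003], 1]
    - [-1, [0, 0, 0.003], 1]
    - [-1, [0, 0, 0.003], 1]
    - [-1, [0, 0, 0.003], 1]

```text
time: 40.5
eef_pos: [0.5559, 0.1732, 0.0678]
orientation: [-0.0, 0.797, 0.604, -0.001]
ft_force: [-3.7, -4.0, 8.3]
opening: 0.0334
grasp_force: 25.0
```

Call:
play_rows:
  plan:
    - [-1, [0, 0, 0.003], 1]
    - [-1, [0, 0, 0.003], 1]
    - [-1, [0, 0, 0.003], 1]
    - [-1, [0, 0, 0.003], 1]
    - [-1, [0, 0, 0.003], 1]

```text
time: 41.0
eef_pos: [0.5555, 0.1735, 0.0671]
orientation: [-0.0, 0.909, 0.417, -0.002]
ft_force: [-5.9, -4.0, 8.9]
opening: 0.0333
grasp_force: 25.0
```

```bash
python3 - <<'E'
from j import *
s=robot.state();print(s["joints"].round(2),s["ft_force"],s["ft_torque"]); go(555.2,174.4,71,214)
E
```

```text
[-0.99  0.71  0.87  1.92 -0.71  0.86 -0.46] [-5.8680453  -3.95785933  8.86549384] [-0.94403995  1.35344917  0.02555737]
t41.0 pos [555.5 173.5  67.1] ang 49.3 | turn(shares of 5deg, tool) -32.95 | shift [-0.006  0.018 -0.079] rows 1.0 open 33.3 g 25.0
```

Call:
play_rows:
  plan:
    - [-1, [-0.02, 0, 0.001], 1]
    - [-1, [0, 0, 0.001], 1]
    - [-1, [0, 0, 0.002], 1]
    - [-1, [0, 0, 0.002], 1]
    - [-1, [0, 0, 0.002], 1]

```text
time: 41.5
eef_pos: [0.555, 0.1737, 0.0665]
orientation: [-0.0, 0.978, 0.21, -0.001]
ft_force: [-3.8, -1.5, 6.5]
opening: 0.0335
grasp_force: 25.0
```

Call:
play_rows:
  plan:
    - [-1, [0, 0, 0.002], 1]
    - [-1, [0, 0, 0.003], 1]
    - [-1, [0, 0, 0.003], 1]
    - [-1, [0, 0, 0.002], 1]
    - [-1, [0, 0, 0.003], 1]

```text
time: 42.0
eef_pos: [0.5549, 0.1742, 0.0657]
orientation: [-0.0, 1.0, -0.006, -0.001]
ft_force: [-3.8, -1.4, 7.1]
opening: 0.0336
grasp_force: 25.0
```

```bash
python3 - <<'E'
from j import *
s=robot.state();print(s["joints"].round(2),s["ft_force"],s["ft_torque"]); go(555.2,174.4,71,214)
E
```

```text
[-1.1   0.82  1.06  1.92 -0.88  0.97 -1.19] [-3.76162764 -1.42859327  7.09455714] [-0.23439177  1.12276207  0.04902563]
t42.0 pos [554.9 174.2  65.7] ang -0.7 | turn(shares of 5deg, tool) 29.06 | shift [-0.008  0.    -0.105] rows 1.0 open 33.6 g 25.0
```

Call:
play_rows:
  plan:
    - [-1, [0, 0, 0.002], 1]
    - [-1, [0, 0, 0.003], 1]
    - [-1, [0, 0, 0.002], 1]
    - [-1, [0, 0, 0.003], 1]
    - [-1, [0, 0, 0.002], 1]

```text
time: 42.5
eef_pos: [0.5549, 0.1746, 0.0651]
orientation: [-0.0, 0.975, -0.222, -0.001]
ft_force: [-2.8, -0.2, 6.0]
opening: 0.0331
grasp_force: 25.0
```

Call:
play_rows:
  plan:
    - [-1, [0, 0, 0.002], 1]
    - [-1, [0, 0, 0.003], 1]
    - [-1, [0, 0, 0.003], 1]
    - [-1, [0, 0, 0.002], 1]
    - [-1, [0, 0, 0.003], 1]

```text
time: 43.0
eef_pos: [0.5552, 0.175, 0.0644]
orientation: [-0.0, 0.904, -0.428, -0.001]
ft_force: [-4.0, 0.7, 3.3]
opening: 0.0332
grasp_force: 25.0
```

```bash
python3 - <<'E'
from j import *
s=robot.state();print(s["joints"].round(2),s["ft_force"],s["ft_torque"]); go(555.2,174.4,71,214)
E
```

```text
[-1.18  0.94  1.22  1.93 -1.03  1.09 -1.96] [-4.03571393  0.67824872  3.33087748] [0.16853368 0.82984314 0.01045443]
t43.0 pos [555.2 175.   64.4] ang -50.6 | turn(shares of 5deg, tool) 19.07 | shift [ 0.007 -0.01  -0.132] rows 1.0 open 33.2 g 25.0
```

Call:
play_rows:
  plan:
    - [-1, [0, 0, 0.002], 1]
    - [-1, [0, 0, 0.003], 1]
    - [-1, [0, 0, 0.003], 1]
    - [-1, [0, 0, 0.003], 1]
    - [-1, [0, 0, 0.003], 1]

```text
time: 43.5
eef_pos: [0.5556, 0.1753, 0.0637]
orientation: [-0.0, 0.79, -0.613, -0.001]
ft_force: [-2.1, 2.2, 4.8]
opening: 0.0336
grasp_force: 25.0
```

Call:
play_rows:
  plan:
    - [-1, [0, 0, 0.002], 1]
    - [-1, [0, 0, 0.003], 1]
    - [-1, [0, 0, 0.003], 1]
    - [-1, [0, 0, 0], 0]

```text
time: 43.9
eef_pos: [0.5559, 0.1752, 0.0633]
orientation: [0.0, -0.704, 0.71, 0.001]
ft_force: [-1.9, 1.8, 4.6]
opening: 0.0331
grasp_force: 25.0
```

```bash
python3 - <<'E'
from j import *
s=robot.state();print(s["joints"].round(2),s["ft_force"],s["ft_torque"]); go(555.2,174.4,71,214)
E
```

```text
[-1.21  1.04  1.32  1.93 -1.13  1.18 -2.59] [-1.89766802  1.82329954  4.55794955] [ 0.51193908  0.37735471 -0.05540295]
t43.9 pos [555.9 175.2  63.3] ang -90.5 | turn(shares of 5deg, tool) 11.1 | shift [ 0.021 -0.006 -0.154] rows 1.0 open 33.1 g 25.0
```

Call:
play_rows:
  plan:
    - [0.2, [0, 0, 0], 0]
    - [0.2, [0, 0, 0], 0]
    - [0.2, [0, 0, 0], 0]
    - [0.2, [0, 0, 0], 0]

```text
time: 44.3
eef_pos: [0.5559, 0.1742, 0.0631]
orientation: [-0.0, -0.704, 0.71, 0.0]
ft_force: [-0.1, 0.1, 0.5]
opening: 0.055
grasp_force: 0.0
```

```bash
python3 - <<'E'
from j import *
s=robot.state();print(s["joints"].round(2),s["ft_force"],s["ft_torque"]); go(555.2,174.4,71,214)
E
```

```text
[-1.21  1.04  1.32  1.93 -1.13  1.18 -2.59] [-0.09157204  0.14313691  0.54280624] [ 0.10456954  0.06963114 -0.00923442]
t44.3 pos [555.9 174.2  63.1] ang -90.5 | turn(shares of 5deg, tool) 11.1 | shift [ 0.009  0.011 -0.159] rows 1.0 open 55.0 g 0.0
```

Call:
play_rows:
  plan:
    - [0.2, [0, 0, 0], -1]
    - [0.2, [0, 0, 0], -1]
    - [0.2, [0, 0, 0], -1]
    - [0.2, [0, 0, 0], -1]
    - [0.2, [0, 0, 0], -1]

```text
time: 44.8
eef_pos: [0.556, 0.1742, 0.0632]
orientation: [0.0, 0.842, -0.539, 0.0]
ft_force: [-0.0, 0.4, 0.6]
opening: 0.055
grasp_force: 0.0
```

Call:
play_rows:
  plan:
    - [0.2, [0, 0, 0], -1]
    - [0.2, [0, 0, 0], -1]
    - [0.2, [0, 0, 0], -1]
    - [0.2, [0, 0, 0], -1]
    - [0.2, [0, 0, 0], -1]

```text
time: 45.3
eef_pos: [0.556, 0.1741, 0.0631]
orientation: [0.0, 0.939, -0.344, 0.0]
ft_force: [0.3, -0.1, 0.3]
opening: 0.0555
grasp_force: 0.0
```

Call:
play_rows:
  plan:
    - [0.2, [0, 0, 0], -1]
    - [0.2, [0, 0, 0], -1]
    - [0.2, [0, 0, 0], -1]
    - [0.2, [0, 0, 0], -1]
    - [0.2, [0, 0, 0], -1]

```text
time: 45.8
eef_pos: [0.5559, 0.1741, 0.0632]
orientation: [0.0, 0.991, -0.133, 0.0]
ft_force: [0.0, 0.2, 0.1]
opening: 0.0553
grasp_force: 0.0
```

Call:
play_rows:
  plan:
    - [0.2, [0, 0, 0], -1]
    - [0.2, [0, 0, 0], -1]
    - [0.2, [0, 0, 0], -1]
    - [0.2, [0, 0, 0], -1]
    - [0.2, [0, 0, 0], -1]

```text
time: 46.3
eef_pos: [0.5559, 0.1741, 0.0632]
orientation: [0.0, 0.996, 0.085, 0.0]
ft_force: [-0.2, -0.3, 1.2]
opening: 0.0552
grasp_force: 0.0
```

Call:
play_rows:
  plan:
    - [0.2, [0, 0, 0], -1]
    - [0.2, [0, 0, 0], -1]
    - [0.2, [0, 0, 0], -1]
    - [0.2, [0, 0, 0], -1]
    - [0.2, [0, 0, 0], -1]

```text
time: 46.8
eef_pos: [0.556, 0.174, 0.0632]
orientation: [0.0, 0.954, 0.298, 0.0]
ft_force: [-0.3, 0.1, -0.1]
opening: 0.0553
grasp_force: 0.0
```

Call:
play_rows:
  plan:
    - [0.2, [0, 0, 0], -1]
    - [0.2, [0, 0, 0], -1]
    - [0.2, [0, 0, 0], -1]
    - [0.2, [0, 0, 0], -1]
    - [0.2, [0, 0, 0], -1]

```text
time: 47.3
eef_pos: [0.5559, 0.174, 0.0632]
orientation: [0.0, 0.867, 0.498, -0.0]
ft_force: [-0.5, 0.1, 0.2]
opening: 0.0554
grasp_force: 0.0
```

Call:
play_rows:
  plan:
    - [0.2, [0, 0, 0], -1]
    - [0.2, [0, 0, 0], -1]
    - [0.2, [0, 0, 0], -1]
    - [0.2, [0, 0, 0], -1]
    - [0.2, [0, 0, 0], -1]

```text
time: 47.8
eef_pos: [0.556, 0.174, 0.0632]
orientation: [0.0, 0.739, 0.674, -0.0]
ft_force: [-1.2, -1.1, 0.8]
opening: 0.0552
grasp_force: 0.0
```

Call:
play_rows:
  plan:
    - [0.2, [0, 0, 0], -1]
    - [0.2, [0, 0, 0], -1]
    - [0.2, [0, 0, 0], -1]
    - [0.2, [0, 0, 0], -1]
    - [0.2, [0, 0, 0], -1]

```text
time: 48.3
eef_pos: [0.556, 0.1739, 0.0632]
orientation: [0.0, 0.576, 0.818, -0.0]
ft_force: [0.1, -0.1, 0.2]
opening: 0.0553
grasp_force: 0.0
```

```bash
python3 - <<'E'
from j import *
s=robot.state();print(s["joints"].round(2),s["ft_force"],s["ft_torque"]); go(555.4,174.3,62.8,214)
E
```

```text
[-0.82  0.62  0.62  1.91 -0.5   0.77  0.42] [ 0.14027425 -0.09059761  0.17228584] [-0.10029286 -0.00652838 -0.00851135]
t48.3 pos [556.  173.9  63.2] ang 109.7 | turn(shares of 5deg, tool) -20.86 | shift [0.006 0.013 0.008] rows 1.0 open 55.3 g 0.0
```

Call:
play_rows:
  plan:
    - [0.2, [0, 0, 0], -1]
    - [0.2, [0, 0, 0], -1]
    - [0.2, [0, 0, 0], -1]
    - [0.2, [0, 0, 0], -1]
    - [0.2, [0, 0, 0], -1]

```text
time: 48.8
eef_pos: [0.556, 0.1739, 0.0632]
orientation: [0.0, 0.385, 0.923, -0.0]
ft_force: [0.8, -0.1, -0.7]
opening: 0.0553
grasp_force: 0.0
```

Call:
play_rows:
  plan:
    - [0.2, [0, 0, 0], -1]
    - [0.2, [0, 0, 0], -1]
    - [0.2, [0, 0, 0], -1]
    - [0.2, [0, 0, 0], -1]
    - [0.2, [0, 0, 0], -1]

```text
time: 49.3
eef_pos: [0.556, 0.1739, 0.0632]
orientation: [0.0, 0.176, 0.984, -0.0]
ft_force: [0.9, -0.0, 0.1]
opening: 0.0549
grasp_force: 0.0
```

Call:
play_rows:
  plan:
    - [0.2, [0, 0, 0], -1]
    - [0.2, [0, 0, 0], -1]
    - [0.2, [0, 0, 0], -1]
    - [0.2, [0, 0, 0], -1]
    - [0.2, [0, 0, 0], -1]

```text
time: 49.8
eef_pos: [0.556, 0.1738, 0.0631]
orientation: [0.0, -0.041, 0.999, -0.0]
ft_force: [1.0, -1.1, 0.6]
opening: 0.0551
grasp_force: 0.0
```

Call:
play_rows:
  plan:
    - [0.2, [0, 0, 0], -1]
    - [0.2, [0, 0, 0], -1]
    - [0.2, [0, 0, 0], -1]
    - [0.2, [0, 0, 0], -1]
    - [0.2, [0, 0, 0], -1]

```text
time: 50.3
eef_pos: [0.556, 0.1738, 0.0631]
orientation: [-0.0, -0.256, 0.967, -0.0]
ft_force: [0.2, -0.2, -0.9]
opening: 0.0551
grasp_force: 0.0
```

Call:
play_rows:
  plan:
    - [-1, [0, 0, 0], 0]
    - [-1, [0, 0, 0], 0]
    - [-1, [0, 0, 0], 0]
    - [-1, [0, 0, 0], 0]
    - [-1, [0, 0, 0], 0]

```text
time: 50.8
eef_pos: [0.556, 0.1742, 0.0632]
orientation: [-0.0, -0.254, 0.967, -0.0]
ft_force: [0.3, -0.8, -0.5]
opening: 0.0334
grasp_force: 25.0
```

```bash
python3 - <<'E'
from j import *
s=robot.state();print(s["joints"].round(2),s["ft_force"],s["ft_torque"]); go(555.4,174.3,62.8,214)
E
```

```text
[-0.49  0.55  0.17  1.89 -0.14  0.71  1.84] [ 0.26015389 -0.80744308 -0.5177375 ] [-0.07351878  0.05281753 -0.0458097 ]
t50.8 pos [556.  174.2  63.2] ang -150.5 | turn(shares of 5deg, tool) -0.91 | shift [0.008 0.007 0.007] rows 1.0 open 33.4 g 25.0
```

Call:
play_rows:
  plan:
    - [-1, [0, 0, 0.003], 1]
    - [-1, [0, 0, 0.003], 1]
    - [-1, [0, 0, 0.002], 1]
    - [-1, [0, 0, 0.003], 1]
    - [-1, [0, 0, 0.003], 1]

```text
time: 51.3
eef_pos: [0.556, 0.1742, 0.0625]
orientation: [0.0, -0.037, 0.999, -0.0]
ft_force: [0.2, -0.8, -0.7]
opening: 0.033
grasp_force: 25.0
```

Call:
play_rows:
  plan:
    - [-1, [0, 0, 0.003], 1]
    - [-1, [0, 0, 0.003], 1]
    - [-1, [0, 0, 0.002], 1]
    - [-1, [0, 0, 0.003], 1]
    - [-1, [0, 0, 0.003], 1]

```text
time: 51.8
eef_pos: [0.556, 0.1741, 0.0618]
orientation: [0.0, 0.18, 0.984, -0.0]
ft_force: [-0.0, -0.8, 0.5]
opening: 0.0336
grasp_force: 25.0
```

Call:
play_rows:
  plan:
    - [-1, [0, 0, 0.003], 1]
    - [-1, [0, 0, 0.003], 1]
    - [-1, [0, 0, 0.002], 1]
    - [-1, [0, 0, 0.003], 1]
    - [-1, [0, 0, 0.003], 1]

```text
time: 52.3
eef_pos: [0.5559, 0.1741, 0.0611]
orientation: [0.0, 0.388, 0.922, -0.0]
ft_force: [0.3, -0.8, -0.3]
opening: 0.0335
grasp_force: 25.0
```

Call:
play_rows:
  plan:
    - [-1, [0, 0, 0.003], 1]
    - [-1, [0, 0, 0.003], 1]
    - [-1, [0, 0, 0.002], 1]
    - [-1, [0, 0, 0.003], 1]
    - [-1, [0, 0, 0.003], 1]

```text
time: 52.8
eef_pos: [0.5559, 0.1741, 0.0604]
orientation: [0.0, 0.579, 0.816, -0.0]
ft_force: [0.2, -0.5, -0.7]
opening: 0.0334
grasp_force: 25.0
```

Call:
play_rows:
  plan:
    - [-1, [0, 0, 0.003], 1]
    - [-1, [0, 0, 0.003], 1]
    - [-1, [0, 0, 0.002], 1]
    - [-1, [0, 0, 0.003], 1]
    - [-1, [0, 0, 0.003], 1]

```text
time: 53.3
eef_pos: [0.5558, 0.1741, 0.0597]
orientation: [0.0, 0.741, 0.671, -0.0]
ft_force: [-0.5, -0.5, -0.4]
opening: 0.0335
grasp_force: 25.0
```

Call:
play_rows:
  plan:
    - [-1, [0, 0, 0.003], 1]
    - [-1, [0, 0, 0.003], 1]
    - [-1, [0, 0, 0.002], 1]
    - [-1, [0, 0, 0.003], 1]
    - [-1, [0, 0, 0.003], 1]

```text
time: 53.8
eef_pos: [0.5558, 0.174, 0.059]
orientation: [0.0, 0.869, 0.495, -0.0]
ft_force: [0.1, -1.5, -0.1]
opening: 0.0334
grasp_force: 25.0
```

```bash
python3 - <<'E'
from j import *
s=robot.state();print(s["joints"].round(2),s["ft_force"],s["ft_torque"]); go(555.4,174.3,62.8,214)
E
```

```text
[-0.97  0.7   0.83  1.92 -0.7   0.84 -0.3 ] [ 0.14885805 -1.47838062 -0.124571  ] [-0.32659654  0.27005898  0.03768791]
t53.8 pos [555.8 174.   59. ] ang 59.3 | turn(shares of 5deg, tool) -30.94 | shift [ 0.004  0.009 -0.076] rows 1.0 open 33.4 g 25.0
```

Call:
play_rows:
  plan:
    - [-1, [0, 0, 0.003], 1]
    - [-1, [0, 0, 0.003], 1]
    - [-1, [0, 0, 0.002], 1]
    - [-1, [0, 0, 0.003], 1]
    - [-1, [0, 0, 0.003], 1]

```text
time: 54.3
eef_pos: [0.5558, 0.1741, 0.0583]
orientation: [0.0, 0.956, 0.295, -0.0]
ft_force: [-0.8, -0.8, 0.9]
opening: 0.0332
grasp_force: 25.0
```

Call:
play_rows:
  plan:
    - [-1, [0, 0, 0.003], 1]
    - [-1, [0, 0, 0.003], 1]
    - [-1, [0, 0, 0.002], 1]
    - [-1, [0, 0, 0.003], 1]
    - [-1, [0, 0, 0.003], 1]

```text
time: 54.8
eef_pos: [0.5558, 0.1742, 0.0576]
orientation: [0.0, 0.997, 0.081, -0.0]
ft_force: [-0.7, -0.5, 1.3]
opening: 0.0329
grasp_force: 25.0
```

Call:
play_rows:
  plan:
    - [-1, [0, 0, 0.003], 1]
    - [-1, [0, 0, 0.003], 1]
    - [-1, [0, 0, 0.002], 1]
    - [-1, [0, 0, 0.003], 1]
    - [-1, [0, 0, 0.003], 1]

```text
time: 55.3
eef_pos: [0.5558, 0.1742, 0.0569]
orientation: [0.0, 0.991, -0.136, -0.0]
ft_force: [-0.8, -1.4, 1.0]
opening: 0.0332
grasp_force: 25.0
```

Call:
play_rows:
  plan:
    - [-1, [0, 0, 0.003], 1]
    - [-1, [0, 0, 0.003], 1]
    - [-1, [0, 0, 0.002], 1]
    - [-1, [0, 0, 0.003], 1]
    - [-1, [0, 0, 0.003], 1]

```text
time: 55.8
eef_pos: [0.5558, 0.1743, 0.0562]
orientation: [0.0, 0.938, -0.348, -0.0]
ft_force: [-0.4, -1.6, 0.5]
opening: 0.0331
grasp_force: 25.0
```

Call:
play_rows:
  plan:
    - [-1, [0, 0, 0.003], 1]
    - [-1, [0, 0, 0.003], 1]
    - [-1, [0, 0, 0.002], 1]
    - [-1, [0, 0, 0.003], 1]
    - [-1, [0, 0, 0.003], 1]

```text
time: 56.3
eef_pos: [0.5559, 0.1743, 0.0556]
orientation: [0.0, 0.84, -0.542, -0.0]
ft_force: [-1.0, -0.9, 2.1]
opening: 0.033
grasp_force: 25.0
```

Call:
play_rows:
  plan:
    - [-1, [0, 0, 0.003], 1]
    - [-1, [0, 0, 0.003], 1]
    - [-1, [0, 0, 0.002], 1]
    - [-1, [0, 0, 0.003], 1]
    - [-1, [0, 0, 0], 0]

```text
time: 56.8
eef_pos: [0.5559, 0.1743, 0.055]
orientation: [0.0, 0.734, -0.679, 0.0]
ft_force: [-1.2, -0.2, 1.7]
opening: 0.0334
grasp_force: 25.0
```

```bash
python3 - <<'E'
from j import *
s=robot.state();print(s["joints"].round(2),s["ft_force"],s["ft_torque"]); go(555.4,174.3,62.8,214)
E
```

```text
[-1.2   1.04  1.3   1.93 -1.13  1.16 -2.5 ] [-1.199988   -0.21679674  1.65824818] [-0.07457741  0.28640956 -0.10430096]
t56.8 pos [555.9 174.3  55. ] ang -85.5 | turn(shares of 5deg, tool) 12.1 | shift [ 0.008  0.006 -0.157] rows 1.0 open 33.4 g 25.0
```

Call:
play_rows:
  plan:
    - [0.2, [0, 0, 0], 0]
    - [0.2, [0, 0, 0], 0]
    - [0.2, [0, 0, 0], 0]
    - [0.2, [0, 0, 0], 0]

```text
time: 57.2
eef_pos: [0.556, 0.1745, 0.0549]
orientation: [-0.0, 0.735, -0.679, -0.0]
ft_force: [-0.2, 0.1, -0.7]
opening: 0.0548
grasp_force: 0.0
```

Call:
play_rows:
  plan:
    - [0.2, [0, 0, 0], -1]
    - [0.2, [0, 0, 0], -1]
    - [0.2, [0, 0, 0], -1]
    - [0.2, [0, 0, 0], -1]
    - [0.2, [0, 0, 0], -1]

```text
time: 57.7
eef_pos: [0.556, 0.1744, 0.0549]
orientation: [-0.0, 0.865, -0.502, -0.0]
ft_force: [0.3, 0.6, -0.3]
opening: 0.055
grasp_force: 0.0
```

Call:
play_rows:
  plan:
    - [0.2, [0, 0, 0], -1]
    - [0.2, [0, 0, 0], -1]
    - [0.2, [0, 0, 0], -1]
    - [0.2, [0, 0, 0], -1]
    - [0.2, [0, 0, 0], -1]

```text
time: 58.2
eef_pos: [0.556, 0.1744, 0.055]
orientation: [-0.0, 0.953, -0.303, 0.0]
ft_force: [0.1, 1.0, 0.5]
opening: 0.0553
grasp_force: 0.0
```

Call:
play_rows:
  plan:
    - [0.2, [0, 0, 0], -1]
    - [0.2, [0, 0, 0], -1]
    - [0.2, [0, 0, 0], -1]
    - [0.2, [0, 0, 0], -1]
    - [0.2, [0, 0, 0], -1]

```text
time: 58.7
eef_pos: [0.556, 0.1743, 0.055]
orientation: [-0.0, 0.996, -0.09, 0.0]
ft_force: [-0.4, 0.7, 0.2]
opening: 0.0551
grasp_force: 0.0
```

Call:
play_rows:
  plan:
    - [0.2, [0, 0, 0], -1]
    - [0.2, [0, 0, 0], -1]
    - [0.2, [0, 0, 0], -1]
    - [0.2, [0, 0, 0], -1]
    - [0.2, [0, 0, 0], -1]

```text
time: 59.2
eef_pos: [0.556, 0.1743, 0.055]
orientation: [-0.0, 0.992, 0.128, 0.0]
ft_force: [-0.5, -0.2, 0.8]
opening: 0.0552
grasp_force: 0.0
```

Call:
play_rows:
  plan:
    - [0.2, [0, 0, 0], -1]
    - [0.2, [0, 0, 0], -1]
    - [0.2, [0, 0, 0], -1]
    - [0.2, [0, 0, 0], -1]
    - [0.2, [0, 0, 0], -1]

```text
time: 59.7
eef_pos: [0.556, 0.1742, 0.055]
orientation: [-0.0, 0.941, 0.34, 0.0]
ft_force: [-0.1, -0.4, 0.6]
opening: 0.0552
grasp_force: 0.0
```

Call:
play_rows:
  plan:
    - [-1, [0, 0, 0], 0]
    - [-1, [0, 0, 0], 0]
    - [-1, [0, 0, 0], 0]
    - [-1, [0, 0, 0], 0]
    - [-1, [0, 0, 0], 0]

```text
time: 60.2
eef_pos: [0.556, 0.1743, 0.0549]
orientation: [0.0, 0.941, 0.338, 0.0]
ft_force: [0.1, -0.4, 1.4]
opening: 0.0334
grasp_force: 25.0
```

```bash
python3 - <<'E'
from j import *
s=robot.state();print(s["joints"].round(2),s["ft_force"],s["ft_torque"]); go(555.4,174.3,62.8,214)
E
```

```text
[-1.02  0.75  0.91  1.92 -0.78  0.87 -0.58] [ 0.12676065 -0.39657329  1.37721522] [-0.09257066  0.15083129 -0.06647863]
t60.2 pos [556.  174.3  54.9] ang 39.5 | turn(shares of 5deg, tool) -34.9 | shift [ 0.01   0.007 -0.157] rows 1.0 open 33.4 g 25.0
```

Call:
play_rows:
  plan:
    - [-1, [0, 0, 0.003], 1]
    - [-1, [0, 0, 0.003], 1]
    - [-1, [0, 0, 0.002], 1]
    - [-1, [0, 0, 0.003], 1]
    - [-1, [0, 0, 0.003], 1]

```text
time: 60.7
eef_pos: [0.556, 0.1742, 0.0543]
orientation: [0.0, 0.992, 0.124, 0.0]
ft_force: [0.1, -0.7, 1.2]
opening: 0.0332
grasp_force: 25.0
```

Call:
play_rows:
  plan:
    - [-1, [0, 0, 0.003], 1]
    - [-1, [0, 0, 0.003], 1]
    - [-1, [0, 0, 0.002], 1]
    - [-1, [0, 0, 0.003], 1]
    - [-1, [0, 0, 0.003], 1]

```text
time: 61.2
eef_pos: [0.556, 0.1742, 0.0536]
orientation: [0.0, 0.996, -0.093, 0.0]
ft_force: [-0.4, -0.4, 0.3]
opening: 0.0332
grasp_force: 25.0
```

Call:
play_rows:
  plan:
    - [-1, [0, 0, 0.003], 1]
    - [-1, [0, 0, 0.003], 1]
    - [-1, [0, 0, 0.002], 1]
    - [-1, [0, 0, 0.003], 1]
    - [-1, [0, 0, 0.003], 1]

```text
time: 61.7
eef_pos: [0.556, 0.1742, 0.0529]
orientation: [0.0, 0.952, -0.306, 0.0]
ft_force: [-0.4, -0.2, 0.7]
opening: 0.0333
grasp_force: 25.0
```

Call:
play_rows:
  plan:
    - [-1, [0, 0, 0.003], 1]
    - [-1, [0, 0, 0.003], 1]
    - [-1, [0, 0, 0.002], 1]
    - [-1, [0, 0, 0.003], 1]
    - [-1, [0, 0, 0.003], 1]

```text
time: 62.2
eef_pos: [0.5559, 0.1742, 0.0522]
orientation: [0.0, 0.863, -0.505, 0.0]
ft_force: [-0.5, 0.2, 1.8]
opening: 0.033
grasp_force: 25.0
```

Call:
play_rows:
  plan:
    - [-1, [0, 0, 0.003], 1]
    - [-1, [0, 0, 0.003], 1]
    - [-1, [0, 0, 0.002], 1]
    - [-1, [0, 0, 0.003], 1]
    - [-1, [0, 0, 0], 0]

```text
time: 62.7
eef_pos: [0.5559, 0.1743, 0.0516]
orientation: [0.0, 0.763, -0.646, 0.0]
ft_force: [-1.8, -0.7, 2.7]
opening: 0.0334
grasp_force: 25.0
```

```bash
python3 - <<'E'
from j import *
s=robot.state();print(s["joints"].round(2),s["ft_force"],s["ft_torque"]); go(555.4,174.3,62.8,214)
E
```

```text
[-1.2   1.04  1.29  1.93 -1.13  1.15 -2.41] [-1.82887637 -0.66042165  2.72040633] [ 0.0315631   0.40895442 -0.0253661 ]
t62.7 pos [555.9 174.3  51.6] ang -80.5 | turn(shares of 5deg, tool) 13.1 | shift [ 0.008  0.006 -0.224] rows 1.0 open 33.4 g 25.0
```

Call:
play_rows:
  plan:
    - [0.4, [0, 0, 0], 0]
    - [0.4, [0, 0, 0], 0]
    - [0.4, [0, 0, 0], 0]
    - [0.4, [0, 0, 0], 0]
    - [0.4, [0, 0, -0.2], 0]

```text
time: 63.2
eef_pos: [0.5552, 0.1742, 0.061]
orientation: [0.001, 0.763, -0.646, -0.001]
ft_force: [-0.8, 0.7, 0.7]
opening: 0.0642
grasp_force: 0.0
```

Call:
play_rows:
  plan:
    - [0.4, [0, 0, -0.5], 0]
    - [0.4, [0, 0, -0.6], 0]
    - [0.4, [0, 0, -0.6], 0]
    - [0.4, [0, 0, -0.6], 0]
    - [0.4, [0, 0, 0], 0]

```text
time: 63.7
eef_pos: [0.5581, 0.174, 0.181]
orientation: [-0.003, 0.763, -0.646, 0.002]
ft_force: [-0.3, 0.0, 1.0]
opening: 0.0641
grasp_force: 0.0
```

```bash
python3 - <<'E'
from j import *
go(480,250,175,-80.5)
C=cal("wrist"); i=viewer.get_image("wrist"); cv2.imwrite("pics/w20.png",i)
s=viewer.get_image("side"); cv2.imwrite("pics/s20.png",s)
c=cv2.resize(s[150:270,250:370],(600,600),interpolation=cv2.INTER_CUBIC)
cv2.imwrite("pics/s20c.png",c)
print(w2px(C,[[.5508,.0795,.025]]), w2px(cal("side"),[[.5508,.0795,.025],[.556,.1744,.068]]))
E
```

```text
t63.7 pos [558.1 174.  181. ] ang -80.5 | turn(shares of 5deg, tool) 0.0 | shift [-1.757  1.29   0.12 ] rows 2.0 open 64.1 g 0.0
[[347.41812732 131.94204008]] [[301.90535412 220.01649686]
 [294.63002294 176.2151908 ]]
```

```bash
python3 - <<'E'
import cv2,numpy as np
s=cv2.imread("pics/s20.png");w=cv2.imread("pics/w20.png")
a=cv2.resize(s[155:265,255:345],(400,489),interpolation=cv2.INTER_CUBIC)
b=cv2.resize(w[40:284,240:440],(400,488),interpolation=cv2.INTER_CUBIC)
cv2.imwrite("pics/c20.png",np.hstack([a[:488],b]))
E
```

```text
(no output)
```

View pics/c20.png

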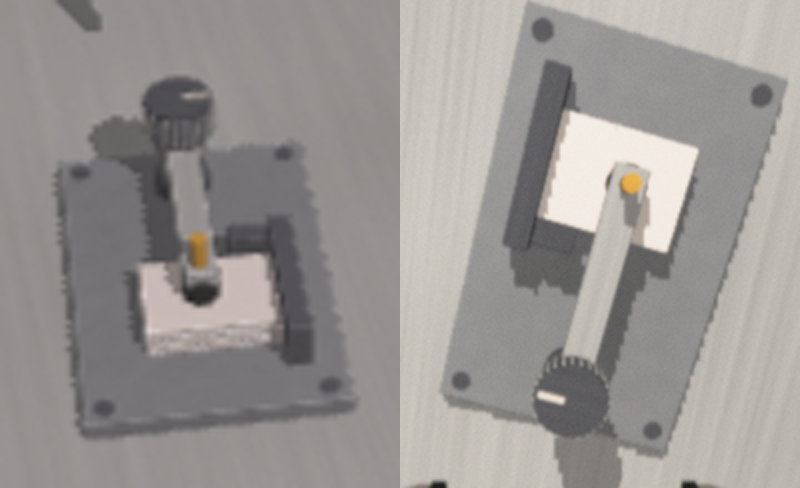

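```bash
python3 - <<'E'
from j import *
f,cx,cy,o,A=cal("wrist"); p,M,s=yawpos()
To=M.T@(o-p); TA=M.T@A
a=np.radians(174.5); M13=np.array([[np.cos(a),np.sin(a),0],[np.sin(a),-np.cos(a),0],[0,0,-1]])
C13=(f,cx,cy,np.array([.5671,.1692,.1306])+M13@To,M13@TA)
post=J(-4,95)/1000
for n,C,z in(("w13",C13,.088),("w20",(f,cx,cy,o,A),.068)):
    i=cv2.imread(f"pics/{n}.png"); u=w2px(C,[[*post,z]])[0]; print(n,u)
    h=cv2.cvtColor(i,cv2.COLOR_BGR2HSV); yy,xx=np.mgrid[:480,:640]
    sc=f*0.017/ (C[3][2]-z); R_=np.hypot(xx-u[0],yy-u[1])
    dark=((h[...,2]<110)&(R_<1.4*sc)).astype(np.uint8)
    m=((h[...,2]>150)&(R_<0.95*sc)).astype(np.uint8)
    k,l,st,ce=cv2.connectedComponentsWithStats(m)
    for q in range(1,k):
        if st[q,4]>8:
            w=px2w(C,[ce[q]],z)[0]; d=(w[:2]*1000-post*1000); dj=np.array([d@ex,d@ey]); print(ce[q].round(1),st[q,4],dj.round(1),np.degrees(np.arctan2(dj[1],dj[0])).round(1))
            pts=np.argwhere(l==q)[:,::-1].astype(np.float32); W=px2w(C,pts,z)[:,:2]
            vx,vy,_,_=cv2.fitLine((W*1000).astype(np.float32),cv2.DIST_L2,0,.01,.01).ravel(); v=np.array([vx,vy]); print(" line ang",np.degrees(np.arctan2(v@ey,v@ex)).round(1))
E
```

```text
w13 [327.86251054 253.99679226]
[327.5 266. ] 108 [ 8.5 -0.2] -1.3
 line ang 1.1
[330.8 273.5] 146 [14.   2.1] 8.5
 line ang -80.7
w20 [321.78900645 241.93514063]
[315.  238.2] 62 [ 6.5 -1.7] -14.5
 line ang -1.0
[311.7 255.7] 54 [ 5.3 14.6] 70.0
 line ang -21.0
```

```bash
python3 -c "
from h import *
print(robot.job_done())"
```

```text
the job is handed in; nothing more can be done
None
```

I stacked the three white plates in the jig and tapped them flush against the rear fence and the side stop. I then swung the clamp bar to its stop and screwed the knob down two full turns (20 mm), which should push the foot in by about 3 mm. I worked that out from the turn, the knob mark and the gripper height, since the foot itself was not measured, and handed the job in at about 64 s.

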